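Press the bumper into a cue extension

ROBOT

A 6-joint arm with a two-finger parallel gripper is mounted at the origin on the work surface. World frame = base frame: x ahead of the robot, y to its left, z up, the work surface at z = 0. Lengths are in mm, angles in rad, forces in N, time in s.
With the tool pointing down it reaches from about 350 to 975 mm from the base axis. Payload 7.1 kg.
Tool frame: the origin (TCP) lies at the very end of the fingers, on their centre line; the grasp point (between the pads) lies 19 mm behind it; y points along the fingers, x is the direction in which the jaws open and shut, and the axes are right-handed (so a half turn about y gives the same grasp; the last joint's range is limited). The gripper opens to 88 mm and grips with 3 to 60 N. Pads are 20 mm wide; open, the fingers measure 115 mm over their backs; the gripper's body (75 mm by 178 mm) begins 61 mm behind the grasp point.
Start: joints at [1.253, 0.423, 1.63, -0, 1.089, -0.019], TCP at [183.952, 597.299, 222.675] pointing down, gripper open.
Joint ranges: [-3, 3], [-0.9, 2.11], [0.09, 2.58], [-1.31, 4.45], [0.11, 2.69], [-2.54, 2.54]. Speed limits (rad/s): [2.39, 2.39, 3.01, 3.14, 3.14, 3.14].

INTERFACE

Orientations are given as a rotation vector (axis times angle).
In Python, from workcell import ctrl gives the robot as it stands. The module is installed in compiled form; this text tells all that it offers.
- The arm moves only by the tool jog_arm, never from a script. Its argument "steps" is a list of rows, each an object with "turn": the turn, a rotation vector about the world's x, y, z scaled (see below), a list of three; "dp": the shift along the world's x, y, z scaled (see below), a list of three; "claw": the opening, from 0 (shut) to 1 (fully open). In form: [{"turn": [wx, wy, wz], "dp": [x, y, z], "claw": claw}, ...]. A call has 1 to 12 rows; each row is the pose to reach, as a shift and turn from the pose measured when the call began, turning the shorter way round; what a row does not reach only later rows make up. The controller multiplies each number of a shift by 80 mm and each number of a turn by pi rad. A row lasts 1/12 s, in which the tool goes at most 41.7 mm and 7.16 degrees, less where a joint would pass 70% of its speed; a pose out of reach is approached as far as the arm can. A call with a number of a shift or a turn outside -1 to 1 is refused whole. A call with a gripper value outside its range is refused whole. The fingers move at their own pace and stop on an object; the grip force is fixed at half the most. Time passes only in rows, so rows that repeat a pose let the fingers close. It gives the time, the measured TCP pose, the force and the opening at its end, in the units of the state.
- ctrl.get_obs(): the state, without advancing time (a new reading comes with each control period).
- ctrl.get_image(name): name is "side" or "top" or "wrist"; returns a dict with "img" (480x640x3 uint8, red, green, blue), "range_z" (480x640 float32, mm along the optical axis (not along the pixel's ray), 0 where there is no reading), "fovy" (degrees; the focal length in pixels is half the picture's height over the tangent of half this angle, whatever the lens; pixels are square), "cx", "cy" (the principal point, pixels), "camera_from_world" (4x4, takes a point from world to camera coordinates); the wrist camera has in their place "hand_eye" (4x4, takes a point from camera to tool coordinates, whose origin is the TCP and whose axes are the tool frame's). Camera axes: x right, y down, z forward; pixel columns grow to the right and rows downward; lengths in mm; the calibration is good to about 2 mm. The wrist camera is an equidistant fisheye: a pixel r from the principal point sees the ray r / f radians off the axis. A picture is of the moment at which its call begins: read the wrist's pose just before it.
- ctrl.close_job(): hands the job in, once; it reports no verdict.
The state is a dict: "t": time; "qpos": joint angles; "qvel": joint speeds; "joint_torque": joint torques, N m; "ee_pos": TCP position; "orientation": TCP orientation; "ft_force": force on the tool from outside, world axes, zero at the start; "moment": the same for the moment, N m; "width": finger opening in mm.
Only numpy, scipy, OpenCV 4.12 (cv2) and the standard library are available. Lean on these libraries where they do the work, as an engineer would, in place of code of your own. Each camera call takes 0.05 s, during which the arm holds its last target.

TASK

Take the thicker cue extension, the one with the rubber bumper still sticking out of its end, from its rest and stand it upright in the cup of the lever press, brass end down and bumper up. Then swing the press lever all the way down to its stop so that it pushes the bumper home, and let the lever spring all the way back up, leaving the extension standing in the cup. Leave the slimmer extension in its rest and the glass and bottle standing where they are.

Things in the scene. Friction and masses are not known exactly. Their poses are not given: they have to be found in the camera images.
- extension: the thicker cue extension: straight dark wood cylinder 160 mm long, 30 mm in diameter, about 0.17 kg, a brass collar at its flat lower end, a black rubber bumper at the other. Origin: centre of the brass end face, on the axis; x runs along the axis to the bumper end, up once it stands. It starts in a sloping rest, bumper end 30 degrees up and roughly towards the robot, brass end 36 mm up
- bumper (a joint): how far the rubber bumper (25 mm in diameter) has been pushed into the extension, m: near 0 it stands 14 mm proud of the wood, at about 0.008 it is home with 6 mm showing. It goes in against about 6 N of friction and stays where pushed
- slim: the slimmer extension, 24 mm in diameter and 160 mm long, 0.1 kg, flat at both ends with no bumper, lying in the other, identical rest; a bystander. Origin: centre of its brass end, x along its axis
- press: the lever press, fixed to the table: steel base plate 120 mm wide, 14 mm thick, from x = -60 to 190 mm, a round steel cup on it and a grey column behind the cup, 60 mm wide, 230 mm high, from x = 105 to 170 mm. Origin: on the table under the cup's axis; x points level from cup to column, roughly away from the robot, z up
- cup_floor (a point): centre of the flat floor of the cup, 20 mm above the table; axes as the press. The bore is 35 mm in diameter and flares to 48 mm at the mouth
- cup_rim (a point): centre of the cup's mouth, 50 mm above its floor, 58 mm in diameter over the outside
- lever (a joint): lever angle, rad: 0 is up at rest (arm 1.15 rad above level, leaning from its pivot towards the cup), 1.15 at the stop (arm level over the cup, along the press's -x). A spring returns it to 0; the handle takes about 2 N to start and up to 15 N near the stop. A foot under the arm, 120 mm from the pivot, pushes the bumper over about the last 0.07 rad and has it home at the stop
- lever_pivot (a point): the lever's hinge, 120 mm beyond the cup's axis along the press's x and 206 mm above the table; the lever turns about the press's y axis, the grip end going down and towards the press's -x
- lever_grip (a point): point to grip on the handle: a level black round bar 16 mm in diameter along the press's y, reaching 85 mm from the end of the arm towards the press's -y and ending in a 22 mm ball; the point is 50 mm from the arm's middle line and 150 mm from the pivot's axis. About 343 mm above the table at rest, 206 mm at the stop
- glass: an empty clear drinking glass, 72 mm in diameter and 95 mm high, standing on the table; a bystander. Origin: centre of its underside, z up
- bottle: a brown bottle 62 mm in diameter and 220 mm high, standing on the table; a bystander. Origin: centre of its underside, z up
- rest_a: the fixed wooden rest under the thicker extension: a board 150 x 60 mm, 12 mm thick, two V supports 12 mm thick and 48 mm wide that carry the extension from below at 14 to 26 and 90 to 102 mm along its x, and a stop at its brass end; it is free to grip from 105 mm to the bumper. Origin: on the table under the board's middle; x level, towards the bumper end
Mind the look-alikes: they are no part of the job. Leave any blue or green look-alike of the extension alone.

How it is judged:
By the outcome, as a careful person would: the job done as asked, in the order asked, and still so for the second after the job is handed in, with the robot touching nothing.
It also fails if it takes over 61 s, if anything falls off the work surface, if the arm or the gripper's body presses on something with over 40 N, if the wrist force passes 120 N, or if a joint passes its speed limit or range.

## Working session

There is one attempt and no reset: what is moved stays moved. The work goes in short steps, Python scripts to look and compute and a tool call to move; the robot and the scene stay as the last step left them, time stands still between calls to the robot, and variables do not carry over. Pictures are saved under pics/ and viewed, and the job is handed in when it is done.

Besides the shell and the picture viewer there is one more tool, called after ">>>" as name(argument=value, ...), one argument or row to a line, values as JSON. jog_arm: Moves the arm, as the interface text tells. Its arguments: {"type":"object","properties":{"steps":{"type":"array","items":{"type":"object","properties":{"turn":{"type":"array","items":{"type":"number"}},"dp":{"type":"array","items":{"type":"number"}},"claw":{"type":"number"}}}}},"required":["steps"]}

```bash
mkdir -p pics; cat > h.py <<'E'
import numpy as np, cv2
from workcell import ctrl
from scipy.spatial.transform import Rotation as R
np.set_printoptions(precision=4,suppress=True)
def save(name,fn):
    d=ctrl.get_image(name); cv2.imwrite('pics/'+fn+'.png',d['img'][:,:,::-1]); np.savez(fn+'.npz',**d); return d
def f(d): return 240/np.tan(np.radians(float(d['fovy']))/2)
def world(d,u,v):
    z=d['range_z'][int(v),int(u)]; F=f(d)
    c=np.array([(u-d['cx'])/F*z,(v-d['cy'])/F*z,z,1]); return (np.linalg.inv(d['camera_from_world'])@c)[:3]
def cloud(d):
    v,u=np.mgrid[0:480,0:640]; z=d['range_z'].astype(float);F=f(d)
    c=np.stack([(u-d['cx'])/F*z,(v-d['cy'])/F*z,z,np.ones_like(z)],-1)
    return (c@np.linalg.inv(d['camera_from_world']).T)[...,:3]
def ld(fn): return dict(np.load(fn+'.npz'))
E
python3 - <<'E'
from h import *
print(ctrl.get_obs())
for n in ['side','top','wrist']:
    d=save(n,n+'0'); print(n,d['fovy'],d['cx'],d['cy'],d.get('camera_from_world',d.get('hand_eye')))
E
```

```text
{'t': 0.0, 'qpos': array([ 1.253 ,  0.4238,  1.6307, -0.    ,  1.0886, -0.019 ]), 'qvel': array([-0.0007, -0.    ,  0.0008, -0.0009,  0.0005,  0.0001]), 'joint_torque': array([ -0.0016, -54.4638, -27.3659,   0.0643,   0.0227,  -0.0001]), 'ee_pos': array([183.8025, 596.78  , 221.9044]), 'orientation': array([-1.3368, -0.9854,  0.9875]), 'ft_force': array([ 0.9347, -0.9217, -0.1338]), 'moment': array([-0.0169,  0.0029,  0.0093]), 'width': 88.18446876370368}
side 51.47049716709832 316.0968642768614 243.9144348752988 [[   0.8968   -0.4422   -0.0153 -401.5556]
 [  -0.3119   -0.6073   -0.7307  354.2795]
 [   0.3138    0.6601   -0.6825 1098.3126]
 [   0.        0.        0.        1.    ]]
top 47.48184624693074 326.564547163376 235.4289188756494 [[   0.0115   -0.9999   -0.0062  104.7207]
 [  -0.9856   -0.0103   -0.1687  514.0238]
 [   0.1686    0.0081   -0.9857 1365.3676]
 [   0.        0.        0.        1.    ]]
wrist 65.70646984690485 319.74772040777276 238.64818066981113 [[   1.        0.0007    0.0006    0.1125]
 [  -0.0004   -0.2455    0.9694 -161.0593]
 [   0.0008   -0.9694   -0.2455   66.8214]
 [   0.        0.        0.        1.    ]]
```

View pics/side0.png

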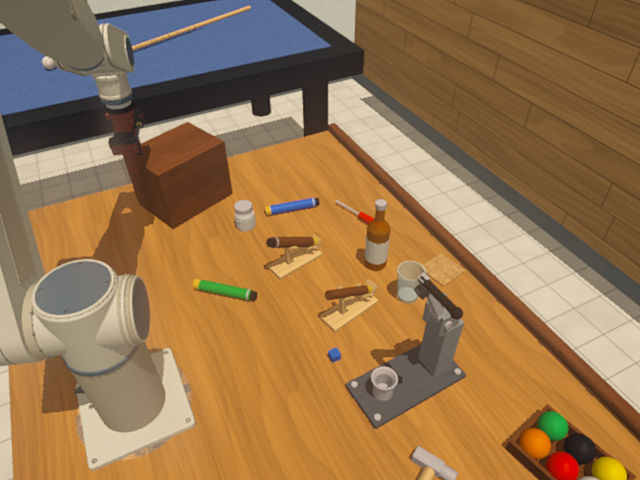

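View pics/top0.png

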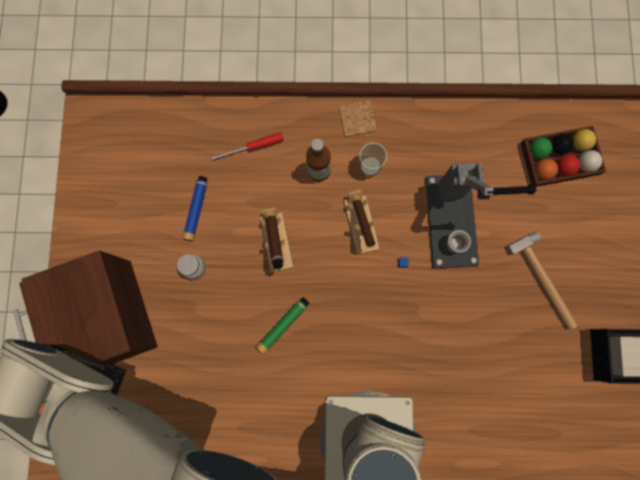

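View pics/wrist0.png

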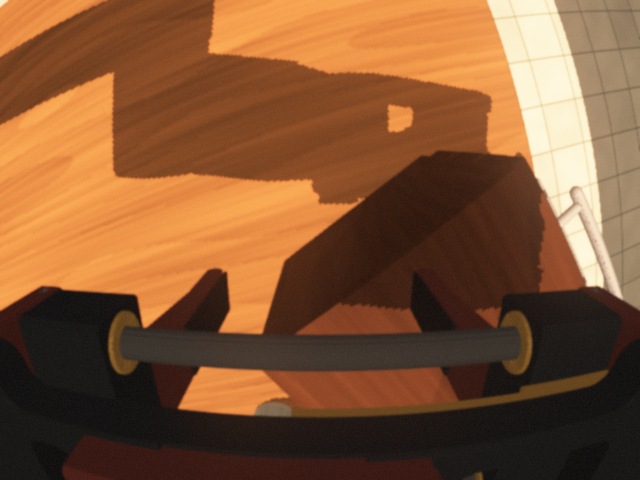

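The pictures show four candidates (top-camera pixels): brown with a black end at (273,240), brown at (362,220), blue at (195,208) and green at (283,325). The left brown one looks thicker and has a black end, so I'll check it in a close crop.

```bash
python3 - <<'E'
from h import *
t=ld('top0');s=ld('side0')
a=cv2.resize(t['img'][180:280,240:400],None,fx=5,fy=5,interpolation=2)[:,:,::-1]
b=cv2.resize(s['img'][220:340,255:395],None,fx=5,fy=5,interpolation=2)[:,:,::-1]
b=cv2.resize(b,(583,500))
o=np.hstack([a,b]); cv2.imwrite('pics/crop0.png',cv2.resize(o,None,fx=.57,fy=.57,interpolation=3))
P=cloud(t);Q=cloud(s)
for n,(u,v) in dict(L_bump=(277,262),L_mid=(274,240),L_brass=(269,214),R_b=(370,244),R_t=(357,200),cup=(459,241),col=(466,172),lever=(485,188),ball=(531,190),glass=(372,158),bottle=(317,146)).items():
    print(n,P[v,u])
print('side')
for n,(u,v) in dict(L_b=(272,242),L_br=(316,241),cupfloor=(384,384),gripend=(458,312)).items(): print(n,Q[v,u])
E
```

```text
L_bump [431.8201 227.8389 132.2147]
L_mid [490.9396 240.2707  96.8061]
L_brass [565.0878 259.2471  57.0921]
R_b [481.632    2.9193 108.1468]
R_t [605.1349  32.4447  53.9224]
cup [ 506.1224 -236.959    17.7909]
col [ 644.2275 -218.6106  185.1292]
lever [ 561.2605 -213.4236  352.9952]
ball [ 558.2793 -306.9923  351.9006]
glass [734.2493 -10.4078   5.6033]
bottle [694.2122 133.6191 216.6668]
side
L_b [431.5781 222.8152 122.2991]
L_br [572.3552 251.8639  42.5881]
cupfloor [ 510.5209 -213.8823   19.6448]
gripend [ 560.1611 -315.6052  353.7729]
```

View pics/crop0.png

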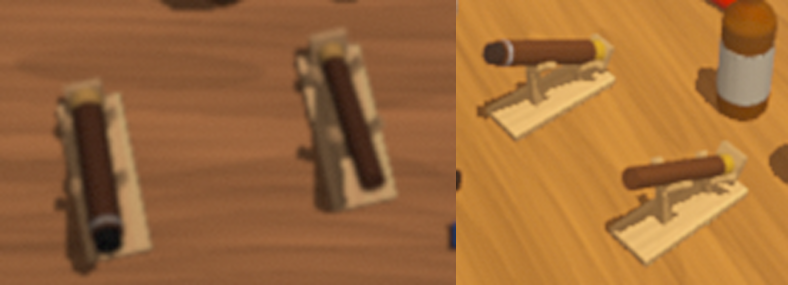

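The crop confirms the left one: it is thicker, with a pale ring and a protruding black bumper at top (277,262), and the right one has no bumper. Next I'll measure the extension axis and the press.

```bash
cat > m.py <<'E'
from h import *
from scipy.optimize import least_squares
t=ld('top0');s=ld('side0')
P=cloud(t);Q=cloud(s)
def sel(C,img,lo,hi):
    return np.all((C>lo)&(C<hi),-1)
for nm,C,d in (('top',P,t),('side',Q,s)):
    m=sel(C,0,(405,195,45),(600,290,160))
    hsv=cv2.cvtColor(d['img'],cv2.COLOR_RGB2HSV)
    dark=(hsv[...,2]<120)
    m&=dark
    X=C[m]; 
    def res(p):
        c=np.array([490,p[0],p[1]]);a=np.array([-1,p[2],p[3]]);a/=np.linalg.norm(a)
        w=X-c; return np.linalg.norm(w-np.outer(w@a,a),axis=1)-15
    r=least_squares(res,[240,82,-.2,.57],loss='soft_l1',f_scale=2)
    a=np.array([-1,*r.x[2:]]);a/=np.linalg.norm(a)
    print(nm,len(X),r.x,'rms',np.std(r.fun),'slope',np.degrees(np.arcsin(a[2])),'yaw',np.degrees(np.arctan2(a[1],a[0])))
    c=np.array([490,*r.x[:2]]); 
    S=(X-c)@a
    # brass end at z=36 on axis
    print(' brass', c+a*(36-c[2])/a[2],'bumper max', c+a*np.percentile(S,99.5), 'a',a)
# press
for nm,C,d in (('top',P,t),('side',Q,s)):
    v=C
    mp=sel(C,0,(420,-320,8),(720,-140,18)); X=C[mp][:,:2].astype(np.float32)
    hsv=cv2.cvtColor(d['img'],cv2.COLOR_RGB2HSV)
    mp&=(hsv[...,1]<70); X=C[mp][:,:2].astype(np.float32)
    print(nm,'plate',len(X),cv2.minAreaRect(X), cv2.boxPoints(cv2.minAreaRect(X)))
    mc=sel(C,0,(460,-270,66),(560,-180,78)); X=C[mc]
    print(' rim',len(X),X.mean(0), cv2.minEnclosingCircle(X[:,:2].astype(np.float32)))
    mc=sel(C,0,(560,-290,224),(720,-140,236)); X=C[mc]; 
    if len(X): print(' coltop',len(X),X.mean(0),cv2.minAreaRect(X[:,:2].astype(np.float32)))
    mc=sel(C,0,(480,-345,300),(640,-180,380)); X=C[mc]
    if len(X)>5:
        n,b=np.percentile(X[:,1],[1,99]); print(' lever',len(X),n,b)
        for lo in range(-345,-180,15):
            Y=X[(X[:,1]>lo)&(X[:,1]<lo+15)]
            if len(Y): print('  ',lo,len(Y),np.median(Y,0),Y[:,2].max())
E
python3 m.py
```

```text
top 641 [242.2824  82.3731  -0.2307   0.5835] rms 2.800470168334999 slope 29.62173108667876 yaw -167.0082133252874
 brass [569.4717 260.6179  36.    ] bumper max [419.3658 225.9859 123.5894] a [-0.8471 -0.1954  0.4943]
side 281 [241.8287  84.3752  -0.208    0.5441] rms 3.2865412798221576 slope 28.04470506670866 yaw -168.251620179616
 brass [578.9071 260.3188  36.    ] bumper max [420.2934 227.3318 122.3031] a [-0.8641 -0.1797  0.4702]
top plate 2523 ((562.5272216796875, -219.8417205810547), (246.690673828125, 118.18585968017578), 3.441484212875366) [[ 435.857  -168.2597]
 [ 442.9516 -286.2324]
 [ 689.1974 -271.4238]
 [ 682.1028 -153.451 ]]
 rim 146 [ 499.0064 -224.9375   69.8212] ((498.36004638671875, -224.60073852539062), 28.27330207824707)
 coltop 201 [ 627.1457 -213.799   229.3537] ((627.0657958984375, -216.23855590820312), (49.208805084228516, 55.84143829345703), 3.6335105895996094)
 lever 585 -315.40319718018145 -208.10111158114492
   -330 10 [ 561.3697 -315.7357  348.6182] 352.6747397762431
   -315 76 [ 559.5767 -306.9023  350.7473] 357.44459843308346
   -300 57 [ 560.1653 -292
[... 768 characters left out ...]
28.0073852539062, -218.02975463867188), (54.3701171875, 55.784339904785156), 5.154754638671875)
 lever 725 -319.367716712441 -212.71586800659955
   -330 46 [ 561.3801 -317.4597  347.5557] 354.20913461441353
   -315 96 [ 559.4554 -309.4998  351.2493] 355.56450729777225
   -300 82 [ 558.3663 -293.3643  349.7885] 353.2105998891352
   -285 71 [ 557.9456 -277.3437  349.3535] 353.22939895036177
   -270 78 [ 556.8213 -262.333   349.7421] 353.72252018162817
   -255 70 [ 556.1324 -247.2222  349.7464] 353.51973378298453
   -240 162 [ 557.0784 -231.2248  322.6   ] 355.4107085702425
   -225 119 [ 554.763  -218.994   340.1897] 354.71658227110913
   -210 1 [ 555.6182 -209.3255  315.3121] 315.3120505234109
```

```bash
cat > plan.py <<'E'
from h import *
import sys,json,os
def axes(elev,az):
    e,a=np.radians([elev,az]); y=np.array([np.cos(e)*np.cos(a),np.cos(e)*np.sin(a),np.sin(e)])
    x=np.array([np.sin(a),-np.cos(a),0]); return np.column_stack([x,y,np.cross(x,y)])
def plan(pos,M=None,flip=None):
    o=ctrl.get_obs(); T=R.from_rotvec(o['orientation'])
    dp=(np.array(pos)-o['ee_pos'])/80
    print('t %.2f'%o['t'],'pos',o['ee_pos'],'q',o['qpos'],'F',o['ft_force'],'w %.1f'%o['width'])
    print('x',T.as_matrix()[:,0],'y',T.as_matrix()[:,1])
    print('dp',dp)
    if M is not None:
        for s in (1,-1):
            N=M@np.diag([s,1,s]); r=(R.from_matrix(N)*T.inv()).as_rotvec(); print('sign',s,'turn/pi',r/np.pi,'deg',np.degrees(np.linalg.norm(r)))
    open('log.jsonl','a').write(json.dumps({k:np.array(v).tolist() for k,v in o.items()})+'\n')
E
python3 - <<'E'
from plan import *
print(ctrl.get_obs()['ee_pos'])
plan([404,223,134],axes(-30,12.5))
plan([404,223,134],axes(-89.9,60))
E
```

```text
[183.804  596.9311 222.0903]
t 0.15 pos [183.804  596.9311 222.0903] q [ 1.253   0.4237  1.6305  0.      1.0886 -0.019 ] F [-0.1472 -0.1672 -0.055 ] w 87.6
x [ 0.2943  0.9557 -0.0012] y [-0.0004 -0.0011 -1.    ]
dp [ 2.7524 -4.6741 -1.1011]
sign 1 turn/pi [ 0.4395 -0.0182 -0.7367] deg 154.45529191258373
sign -1 turn/pi [-0.0132 -0.3365  0.1493] deg 66.31356355092223
t 0.15 pos [183.804  596.9311 222.0903] q [ 1.253   0.4237  1.6305  0.      1.0886 -0.019 ] F [-0.1472 -0.1672 -0.055 ] w 87.6
x [ 0.2943  0.9557 -0.0012] y [-0.0004 -0.0011 -1.    ]
dp [ 2.7524 -4.6741 -1.1011]
sign 1 turn/pi [ 0.0007 -0.0002 -0.5716] deg 102.88201124201841
sign -1 turn/pi [ 0.0006 -0.0004  0.4284] deg 77.11823348292427
```

>>> jog_arm(
  steps=[
    {"dp": [0.3,-0.5,1],"turn": [0,0,0],"claw": 1},
    {"dp": [0.8,-1,1],"turn": [0,0,0],"claw": 1},
    {"dp": [0.8,-1,1],"turn": [0,0,0],"claw": 1},
    {"dp": [0.8,-1,1],"turn": [0,0,0],"claw": 1},
  ],
)

```text
t: 0.48
ee_pos: [250.5, 515.0, 305.1]
orientation: [-1.337, -0.987, 0.983]
ft_force: [0.2, 0.3, 0.5]
width: 87.6
```

```bash
python3 - <<'E'
from plan import *
plan([404,223,134],axes(-30,12.5))
E
```

```text
t 0.48 pos [250.5116 515.0187 305.1213] q [ 1.0981  0.2597  1.6676 -0.0016  1.2122 -0.1716] F [0.1814 0.2891 0.4637] w 87.6
x [0.296  0.9552 0.0018] y [ 0.0023  0.0011 -1.    ]
dp [ 1.9186 -3.6502 -2.139 ]
sign 1 turn/pi [ 0.44   -0.0174 -0.7355] deg 154.30339125779014
sign -1 turn/pi [-0.0143 -0.3359  0.1493] deg 66.21747576141745
```

q6 = 0 puts the jaws radial, so a half turn of joint 6 is available. The plan is to grasp with the tool 60° down pointing outward, and stand the extension with the tool again 60° down and rolled 180°. That keeps the body leaning away from the lever.

```bash
python3 - <<'E'
from plan import *
plan([421,226.7,165],axes(-60,12.5))
E
```

```text
t 0.48 pos [250.5116 515.0187 305.1213] q [ 1.0981  0.2597  1.6676 -0.0016  1.2122 -0.1716] F [0.1814 0.2891 0.4637] w 87.6
x [0.296  0.9552 0.0018] y [ 0.0023  0.0011 -1.    ]
dp [ 2.1311 -3.604  -1.7515]
sign 1 turn/pi [ 0.2252 -0.0085 -0.8098] deg 151.30080742123204
sign -1 turn/pi [-0.0075 -0.1677  0.1611] deg 41.89021999953573
```

>>> jog_arm(
  steps=[
    {"dp": [0.5,-1,0],"turn": [-0.007,-0.168,0.161],"claw": 1},
    {"dp": [0.5,-1,0],"turn": [-0.007,-0.168,0.161],"claw": 1},
    {"dp": [0.5,-1,0],"turn": [-0.007,-0.168,0.161],"claw": 1},
    {"dp": [0.5,-1,0],"turn": [-0.007,-0.168,0.161],"claw": 1},
    {"dp": [0.5,-1,0],"turn": [-0.007,-0.168,0.161],"claw": 1},
    {"dp": [0.5,-1,0],"turn": [-0.007,-0.168,0.161],"claw": 1},
    {"dp": [0.5,-1,0],"turn": [-0.007,-0.168,0.161],"claw": 1},
  ],
)

```text
t: 1.07
ee_pos: [288.5, 433.3, 303.3]
orientation: [-1.428, -1.786, 1.032]
ft_force: [-0.4, -0.7, -0.6]
width: 87.7
```

>>> jog_arm(
  steps=[
    {"dp": [0.5,-1,-0.3],"turn": [0,0,0],"claw": 1},
    {"dp": [0.5,-1,-0.3],"turn": [0,0,0],"claw": 1},
    {"dp": [0.5,-1,-0.3],"turn": [0,0,0],"claw": 1},
  ],
)

```text
t: 1.32
ee_pos: [328.3, 349.1, 277.1]
orientation: [-1.43, -1.778, 1.036]
ft_force: [-0.3, 0.7, -0.2]
width: 87.8
```

>>> jog_arm(
  steps=[
    {"dp": [0.5,-1,-0.3],"turn": [0,0,0],"claw": 1},
    {"dp": [0.5,-1,-0.3],"turn": [0,0,0],"claw": 1},
    {"dp": [0.5,-1,-0.3],"turn": [0,0,0],"claw": 1},
  ],
)

```text
t: 1.57
ee_pos: [368.7, 265.5, 251.6]
orientation: [-1.433, -1.771, 1.037]
ft_force: [-0.7, 0.7, -0.1]
width: 87.6
```

```bash
python3 - <<'E'
from plan import *
plan([421,226.7,165],axes(-60,12.5))
E
```

```text
t 1.57 pos [368.7189 265.495  251.5723] q [ 0.7826 -0.0342  2.2525 -0.5459  0.5471 -0.587 ] F [-0.6897  0.698  -0.1391] w 87.6
x [-0.2121  0.9772 -0.0058] y [ 0.4833  0.0998 -0.8697]
dp [ 0.6535 -0.4849 -1.0822]
sign 1 turn/pi [ 0.4856  0.104  -0.8676] deg 179.94641427252782
sign -1 turn/pi [ 0.0023 -0.0019  0.0014] deg 0.6000959190140169
```

>>> jog_arm(
  steps=[
    {"dp": [0.65,-0.48,-0.7],"turn": [0.002,-0.002,0.001],"claw": 1},
    {"dp": [0.65,-0.48,-0.95],"turn": [0.002,-0.002,0.001],"claw": 1},
    {"dp": [0.65,-0.48,-0.95],"turn": [0.002,-0.002,0.001],"claw": 1},
    {"dp": [0.65,-0.48,-0.95],"turn": [0.002,-0.002,0.001],"claw": 1},
  ],
)

```text
t: 1.9
ee_pos: [421.4, 224.7, 172.5]
orientation: [-1.434, -1.77, 1.031]
ft_force: [-1.2, -0.7, -0.0]
width: 87.8
```

```bash
python3 - <<'E'
from plan import *
plan([465,236.4,87],axes(-60,12.5))
o=ctrl.get_obs()
d=save('wrist','wrist1')
# expected pixels of axis points through hand_eye
T=np.eye(4);T[:3,:3]=R.from_rotvec(o['orientation']).as_matrix();T[:3,3]=o['ee_pos']
W=np.linalg.inv(T@d['hand_eye']);F=f(d)
b=np.array([570,260,36.]);a=np.array([-.8455,-.1875,.5])
img=d['img'][:,:,::-1].copy()
for s in (60,100,135,160,174):
    c=(W@np.r_[b+s*a,1])[:3]; th=np.arctan2(np.hypot(*c[:2]),c[2]); u=np.array([d['cx'],d['cy']])+F*th*c[:2]/np.hypot(*c[:2])
    print(s,u); cv2.circle(img,tuple(int(v) for v in u),3,(255,255,0),-1)
cv2.imwrite('pics/wrist1b.png',img)
E
```

```text
t 1.90 pos [421.4062 224.6874 172.4935] q [ 0.5831  0.1605  2.305  -0.7783  0.2623 -0.4838] F [-1.1506 -0.7295 -0.0486] w 87.8
x [-0.2092  0.9779 -0.0024] y [ 0.4845  0.1015 -0.8689]
dp [ 0.5449  0.1464 -1.0687]
sign 1 turn/pi [ 0.4855  0.1047 -0.866 ] deg 179.70173488224864
sign -1 turn/pi [ 0.0011 -0.0016  0.0024] deg 0.5551626387627595
60 [323.0838 266.867 ]
100 [323.1803 256.0953]
135 [323.2873 243.89  ]
160 [323.3813 232.9115]
174 [323.4421 225.6703]
```

View pics/wrist1b.png

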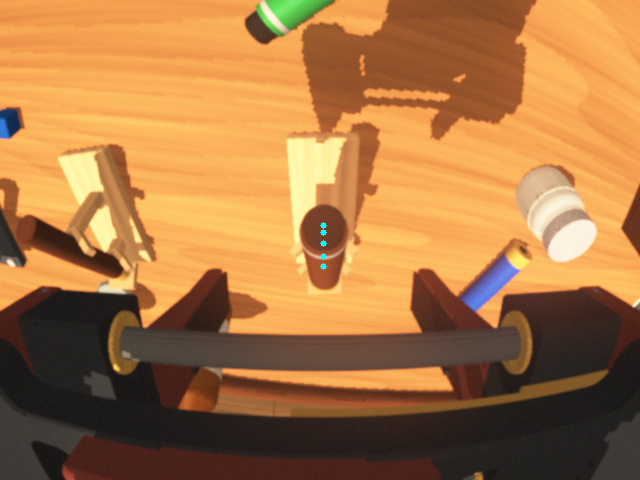

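The wrist view shows the dark bumper end centred at (323,230) between the fingers. The projected axis lies on the wood, with the slim one at left (75,250). I'm going in.

>>> jog_arm(
  steps=[
    {"dp": [0.2,0.05,-0.4],"turn": [0.001,-0.002,0.002],"claw": 1},
    {"dp": [0.4,0.11,-0.8],"turn": [0.001,-0.002,0.002],"claw": 1},
    {"dp": [0.4,0.11,-0.8],"turn": [0.001,-0.002,0.002],"claw": 1},
    {"dp": [0.4,0.11,-0.8],"turn": [0.001,-0.002,0.002],"claw": 1},
  ],
)

```text
t: 2.28
ee_pos: [456.7, 237.4, 115.5]
orientation: [-1.428, -1.764, 1.028]
ft_force: [-0.0, 0.2, -0.1]
width: 87.6
```

```bash
python3 - <<'E'
from plan import *
plan([465,236.4,87],axes(-60,12.5))
E
```

```text
t 2.28 pos [456.7296 237.4065 115.4619] q [ 0.555   0.3451  2.2634 -1.3031  0.1709  0.0359] F [-0.0264  0.2269 -0.0694] w 87.6
x [-0.206   0.9785  0.0037] y [ 0.4792  0.1041 -0.8715]
dp [ 0.1034 -0.0126 -0.3558]
sign 1 turn/pi [ 0.482   0.1058 -0.8657] deg 179.36400079403523
sign -1 turn/pi [-0.0004 -0.0037  0.0034] deg 0.9070559672121918
```

q4 and q5 are near their limits here because of the wrist singularity. I'll fit a small kinematic model from the logged states so I can choose a better grasp elevation.

```bash
cat > kin.py <<'E'
from h import *
import json
from scipy.optimize import least_squares
LO=np.array([-3,-.9,.09,-1.31,.11,-2.54]);HI=np.array([3,2.11,2.58,4.45,2.69,2.54])
def rot(q,s4=1,s6=-1):
    return R.from_euler('z',q[0])*R.from_euler('y',q[1]+q[2])*R.from_euler('z',s4*q[3])*R.from_euler('y',q[4])*R.from_euler('z',s6*q[5])
def fk(q,p):
    d1,a1,L2,e3,L3,Lt=p
    A=R.from_euler('z',q[0]); B=A*R.from_euler('y',q[1]); C=A*R.from_euler('y',q[1]+q[2])
    Rt=rot(q,*SG)
    return A.apply([a1,0,d1])+B.apply([0,0,L2])+C.apply([e3,0,L3])+Rt.apply([0,0,Lt]),Rt
D=[json.loads(l) for l in open('log.jsonl')]
best=None
for SG in ((1,1),(1,-1),(-1,1),(-1,-1)):
    # tool frame: tool y = flange z ; const rotation
    rel=[rot(np.array(d['qpos']),*SG).inv()*R.from_rotvec(d['orientation']) for d in D]
    m=R.concatenate(rel).mean(); err=max((r*m.inv()).magnitude() for r in rel)
    if best is None or err<best[0]: best=(err,SG,m)
err,SG,MT=best
def fit():
    r=least_squares(lambda p:np.r_[np.concatenate([fk(np.array(d['qpos']),p)[0]-d['ee_pos'] for d in D]),(p-p0)*.005],p0)
    return r
p0=np.array([400,50,430,0,450,300.])
FIT=fit();PAR=FIT.x
def ik(pos,M,seed):
    def res(q):
        x,r=fk(q,PAR); return np.r_[(x-pos)/100,((r*MT)*R.from_matrix(M).inv()).as_rotvec()]
    o=least_squares(res,np.clip(seed,LO+.001,HI-.001),bounds=(LO,HI)); return o.x,np.linalg.norm(o.fun)
E
python3 - <<'E'
from kin import *
from plan import axes
print(err,SG,MT.as_matrix(),PAR,np.abs(FIT.fun[:-6]).max(),len(D), np.linalg.svd(FIT.jac)[1])
b=np.array([570,260,36.]);a=np.array([-.8455,-.1875,.5]);g=b+135*a
cup=np.array([498.5,-224.6,155])
seeds=[np.array([.5,.3,2.2,q4,.4,q6]) for q4 in (-.8,0,1,2,3,4) for q6 in (-2,-1,0,1,2)]
def sols(pos,M,s1):
    out=[]
    for s in seeds:
        s=s.copy();s[0]=s1
        q,e=ik(pos,M,s)
        if e<1e-3 and not any(np.abs(q-o).max()<.03 for o in out): out.append(q)
    return out
for el in (-35,-60,-66,-72,-78,-84,-89):
    for sg in (-1,1):
        M=axes(el,12.5)@np.diag([sg,1,sg])
        for q in sols(g+19*M[:,1],M,.5): print('pick',el,sg,q)
for el in (-60,-54,-48,-42,-36):
    for az in (3.4,-20,25):
      for sg in (-1,1):
        M=axes(el,az)@np.diag([sg,1,sg])
        for q in sols(cup+19*M[:,1],M,-.5): print('place',el,az,sg,q)
E
```

```text
9.232454141865387e-16 (1, 1) [[-1. -0. -0.]
 [-0.  0.  1.]
 [-0.  1.  0.]] [257.6917  31.8611 533.5455  55.7908 451.3239 259.8074] 11.344659880951298 7 [5.1345 3.8025 0.9049 0.5072 0.2592 0.1868]
pick -35 -1 [0.6301 0.6059 2.4344 3.586  0.8677 1.5177]
pick -35 1 [ 0.6301  0.6059  2.4344  3.586   0.8677 -1.6239]
pick -60 -1 [0.5526 0.4274 2.268  4.404  0.1731 0.6051]
pick -60 1 [ 0.5526  0.4274  2.268   4.404   0.1731 -2.5365]
pick -66 -1 [ 0.535   0.4183  2.2168 -0.8782  0.1654 -0.4083]
pick -72 -1 [ 0.5184  0.42    2.1633 -0.3461  0.2728 -0.9503]
pick -72 1 [ 0.5184  0.42    2.1633 -0.3461  0.2728  2.1913]
pick -78 -1 [ 0.5029  0.4307  2.1083 -0.1486  0.4053 -1.1552]
pick -78 1 [ 0.5029  0.4307  2.1083 -0.1486  0.4053  1.9863]
pick -84 -1 [ 0.4886  0.4493  2.0522 -0.0543  0.5398 -1.2552]
pick -84 1 [ 0.4886  0.4493  2.0522 -0.0543  0.5398  1.8864]
pick -89 -1 [ 0.4775  0.4698  2.0051 -0.0074  0.6499 -1.3056]
pick -89 1 [ 0.4775  0.4698  2.0051 -0.0074  0.6499  1.836 ]
place -60 3.4 1 [-0.5496  0.355   2.1427  0.9797  0.3516  0.0773]
place -60 -20 -1 [-0.4442  0.3345  2.1797  0.4234 
[... 769 characters left out ...]
0.4164  2.2675  1.9994  0.5495 -0.9994]
place -42 -20 -1 [-0.4593  0.3912  2.3301  2.9405  0.4219  1.6807]
place -42 -20 1 [-0.4593  0.3912  2.3301  2.9405  0.4219 -1.4609]
place -42 25 -1 [-0.7288  0.4666  2.1476  1.4493  0.7586  2.3081]
place -42 25 1 [-0.7288  0.4666  2.1476  1.4493  0.7586 -0.8335]
place -36 3.4 -1 [-0.6604  0.4588  2.3     2.1448  0.6881  1.9689]
place -36 3.4 1 [-0.6604  0.4588  2.3     2.1448  0.6881 -1.1727]
place -36 -20 -1 [-0.4643  0.4365  2.3709  2.9788  0.6114  1.6365]
place -36 -20 1 [-0.4643  0.4365  2.3709  2.9788  0.6114 -1.5051]
place -36 25 -1 [-0.7615  0.5062  2.1663  1.5671  0.8532  2.1637]
place -36 25 1 [-0.7615  0.5062  2.1663  1.5671  0.8532 -0.9779]
```

```bash
python3 - <<'E'
from plan import *
plan([454,234.4,130],axes(-74,12.5))
E
```

```text
t 2.28 pos [456.7296 237.4065 115.4619] q [ 0.555   0.3451  2.2634 -1.3031  0.1709  0.0359] F [-0.0264  0.2269 -0.0694] w 87.6
x [-0.206   0.9785  0.0037] y [ 0.4792  0.1041 -0.8715]
dp [-0.0341 -0.0376  0.1817]
sign 1 turn/pi [ 0.3752  0.0828 -0.9193] deg 179.35392493287523
sign -1 turn/pi [-0.0168  0.0723  0.0035] deg 13.38040561438164
```

>>> jog_arm(
  steps=[
    {"dp": [-0.03,-0.03,0.18],"turn": [-0.008,0.036,0.002],"claw": 1},
    {"dp": [-0.03,-0.03,0.18],"turn": [-0.017,0.072,0.003],"claw": 1},
    {"dp": [-0.03,-0.03,0.18],"turn": [-0.017,0.072,0.003],"claw": 1},
    {"dp": [-0.03,-0.03,0.18],"turn": [-0.017,0.072,0.003],"claw": 1},
    {"dp": [-0.03,-0.03,0.18],"turn": [-0.017,0.072,0.003],"claw": 1},
  ],
)

```text
t: 2.7
ee_pos: [459.3, 227.5, 130.3]
orientation: [-1.365, -1.631, 1.171]
ft_force: [0.4, -1.6, 0.2]
width: 87.8
```

```bash
python3 - <<'E'
from plan import *
plan([460.9,235.8,84.8],axes(-74,12.5))
E
```

```text
t 2.70 pos [459.2912 227.4625 130.274 ] q [ 0.5223  0.3107  2.1607 -0.4039  0.3688 -0.9016] F [ 0.4222 -1.6095  0.2421] w 87.8
x [-0.2008  0.979  -0.0362] y [ 0.3476  0.0366 -0.9369]
dp [ 0.0201  0.1042 -0.5684]
sign 1 turn/pi [ 0.3083  0.0482 -0.9488] deg 179.7834173800607
sign -1 turn/pi [0.0062 0.0261 0.0046] deg 4.89780484339704
```

>>> jog_arm(
  steps=[
    {"dp": [0.02,0.1,-0.1],"turn": [0.006,0.026,0.005],"claw": 1},
    {"dp": [0.02,0.1,-0.35],"turn": [0.006,0.026,0.005],"claw": 1},
    {"dp": [0.02,0.1,-0.57],"turn": [0.006,0.026,0.005],"claw": 1},
    {"dp": [0.02,0.1,-0.57],"turn": [0.006,0.026,0.005],"claw": 1},
    {"dp": [0.02,0.1,-0.57],"turn": [0.006,0.026,0.005],"claw": 1},
    {"dp": [0.02,0.1,-0.57],"turn": [0.006,0.026,0.005],"claw": 1},
  ],
)

```text
t: 3.2
ee_pos: [461.0, 236.3, 86.4]
orientation: [-1.277, -1.598, 1.202]
ft_force: [-0.2, 0.7, -0.3]
width: 87.7
```

```bash
python3 - <<'E'
from plan import *
plan([460.9,235.8,84.8],axes(-74,12.5))
d=save('wrist','wrist2');d=save('side','side2')
cv2.imwrite('pics/s2.png',cv2.resize(d['img'][150:330,200:400],None,fx=3,fy=3)[:,:,::-1])
E
```

```text
t 3.20 pos [461.0196 236.3449  86.3741] q [ 0.4959  0.4132  2.1298 -0.2311  0.336  -1.0889] F [-0.1758  0.7338 -0.2671] w 87.7
x [-0.2204  0.9754 -0.0006] y [ 0.2706  0.0605 -0.9608]
dp [-0.0015 -0.0068 -0.0197]
sign 1 turn/pi [-0.2695 -0.06    0.9598] deg 179.7649975056181
sign -1 turn/pi [ 0.0001  0.0006 -0.0013] deg 0.25759231859337983
```

View pics/wrist2.png

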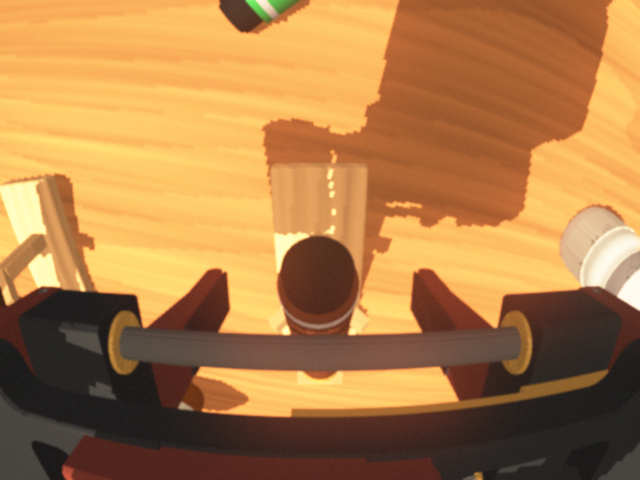

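View pics/s2.png

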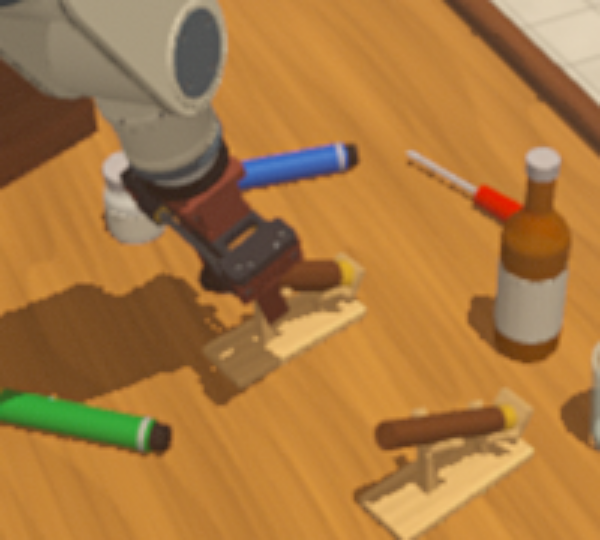

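The wrist view shows the bumper at (318,280), centred between the fingers. The side view shows the fingers straddling the wood near the bumper end. Closing now.

>>> jog_arm(
  steps=[
    {"dp": [0,0,0],"turn": [0,0,0],"claw": 0.5},
    {"dp": [0,0,0],"turn": [0,0,0],"claw": 0.3},
    {"dp": [0,0,0],"turn": [0,0,0],"claw": 0},
    {"dp": [0,0,0],"turn": [0,0,0],"claw": 0},
    {"dp": [0,0,0],"turn": [0,0,0],"claw": 0},
    {"dp": [0,0,0],"turn": [0,0,0],"claw": 0},
    {"dp": [0,0,0],"turn": [0,0,0],"claw": 0},
    {"dp": [0,0,0],"turn": [0,0,0],"claw": 0},
  ],
)

```text
t: 3.97
ee_pos: [461.2, 236.1, 86.1]
orientation: [-1.278, -1.597, 1.201]
ft_force: [0.2, 0.1, -0.9]
width: 37.6
```

>>> jog_arm(
  steps=[
    {"dp": [-0.05,0,0.3],"turn": [0,0,0],"claw": 0},
    {"dp": [-0.1,0,0.7],"turn": [0,0,0],"claw": 0},
    {"dp": [-0.1,0,1],"turn": [0,0,0],"claw": 0},
    {"dp": [-0.1,0,1],"turn": [0,0,0],"claw": 0},
    {"dp": [-0.1,0,1],"turn": [0,0,0],"claw": 0},
  ],
)

```text
t: 4.38
ee_pos: [454.0, 236.6, 167.5]
orientation: [-1.279, -1.6, 1.198]
ft_force: [0.5, -0.2, -1.1]
width: 4.5
```

```bash
python3 - <<'E'
from plan import *
d=save('wrist','wrist3');d=save('side','side3')
o=np.hstack([cv2.resize(ld('wrist3')['img'],(400,300)),cv2.resize(d['img'][100:330,150:400],(400,300))])
cv2.imwrite('pics/c3.png',o[:,:,::-1])
plan([440,150,300],axes(-85,20))
E
```

```text
t 4.48 pos [452.7417 235.8237 165.475 ] q [ 0.5042  0.246   2.1028 -0.1552  0.5286 -1.164 ] F [-0.1221 -0.1379 -0.002 ] w 0.4
x [-0.2192  0.9757 -0.0007] y [ 0.2701  0.06   -0.961 ]
dp [-0.1593 -1.0728  1.6816]
sign 1 turn/pi [ 0.1688  0.0491 -0.9437] deg 172.7941254681803
sign -1 turn/pi [-0.0171  0.0591  0.0406] deg 13.264862418644007
```

View pics/c3.png

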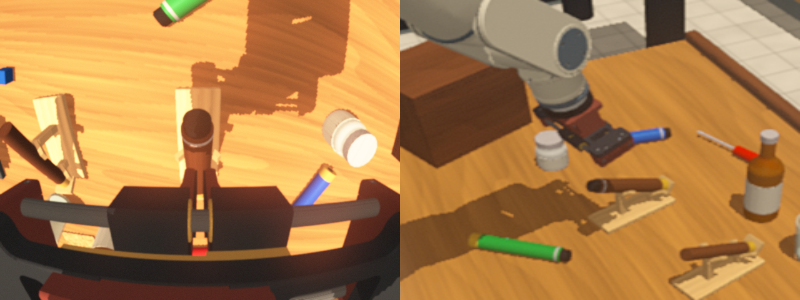

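The fingers hadn't finished closing when I lifted (about 65 mm/s). The extension is still in its rest, with the bumper at (597,186) in the composite. I'll reopen and repeat with a longer close.

>>> jog_arm(
  steps=[
    {"dp": [0,0,0],"turn": [0,0,0],"claw": 1},
    {"dp": [0,0,0],"turn": [0,0,0],"claw": 1},
    {"dp": [0,0,0],"turn": [0,0,0],"claw": 1},
    {"dp": [0,0,0],"turn": [0,0,0],"claw": 1},
    {"dp": [0,0,0],"turn": [0,0,0],"claw": 1},
    {"dp": [0,0,0],"turn": [0,0,0],"claw": 1},
    {"dp": [0,0,0],"turn": [0,0,0],"claw": 1},
    {"dp": [0,0,0],"turn": [0,0,0],"claw": 1},
    {"dp": [0,0,0],"turn": [0,0,0],"claw": 1},
    {"dp": [0,0,0],"turn": [0,0,0],"claw": 1},
    {"dp": [0,0,0],"turn": [0,0,0],"claw": 1},
  ],
)

```text
t: 5.4
ee_pos: [452.8, 235.8, 165.5]
orientation: [-1.278, -1.596, 1.202]
ft_force: [0.7, -0.3, -0.1]
width: 70.3
```

```bash
python3 - <<'E'
from plan import *
plan([460.9,235.8,84.8],axes(-74,12.5))
d=save('wrist','wrist4')
o=ctrl.get_obs()
T=np.eye(4);T[:3,:3]=R.from_rotvec(o['orientation']).as_matrix();T[:3,3]=o['ee_pos']
W=np.linalg.inv(T@d['hand_eye']);F=f(d)
b=np.array([570,260,36.]);a=np.array([-.8455,-.1875,.5])
img=d['img'][:,:,::-1].copy()
for s in (60,100,135,160,174):
    c=(W@np.r_[b+s*a,1])[:3]; th=np.arctan2(np.hypot(*c[:2]),c[2]); u=np.array([d['cx'],d['cy']])+F*th*c[:2]/np.hypot(*c[:2])
    cv2.circle(img,tuple(int(v) for v in u),3,(255,255,0),-1)
cv2.imwrite('pics/wrist4b.png',img)
E
```

```text
t 5.40 pos [452.7667 235.8441 165.5355] q [ 0.5042  0.2458  2.1028 -0.1552  0.5285 -1.164 ] F [ 0.7373 -0.2527 -0.0589] w 70.3
x [-0.2192  0.9757 -0.0006] y [ 0.2702  0.0601 -0.9609]
dp [ 0.1017 -0.0006 -1.0092]
sign 1 turn/pi [-0.2694 -0.0598  0.9602] deg 179.83521660194302
sign -1 turn/pi [ 0.0001  0.0004 -0.0009] deg 0.1789728374487275
```

View pics/wrist4b.png

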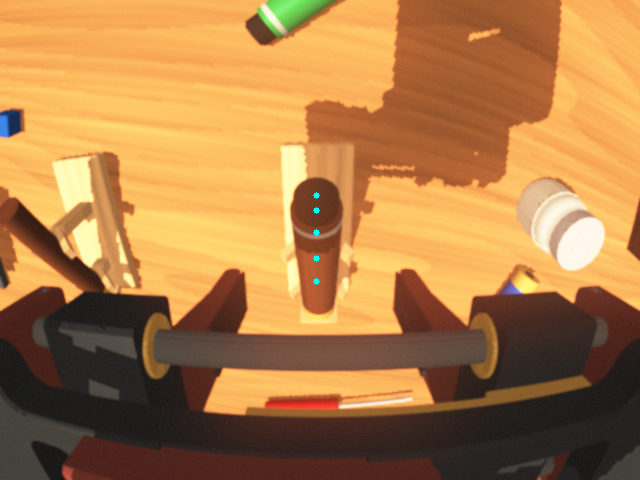

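The extension hasn't moved and the projected axis still fits, with the bumper face at (316,196). Descending again.

>>> jog_arm(
  steps=[
    {"dp": [0.05,0,-0.4],"turn": [0,0,-0.001],"claw": 1},
    {"dp": [0.09,0,-0.8],"turn": [0,0,-0.001],"claw": 1},
    {"dp": [0.1,0,-1],"turn": [0,0,-0.001],"claw": 1},
    {"dp": [0.1,0,-1],"turn": [0,0,-0.001],"claw": 0.5},
    {"dp": [0.1,0,-1],"turn": [0,0,-0.001],"claw": 0.3},
    {"dp": [0.1,0,-1],"turn": [0,0,-0.001],"claw": 0},
    {"dp": [0.1,0,-1],"turn": [0,0,-0.001],"claw": 0},
    {"dp": [0.1,0,-1],"turn": [0,0,-0.001],"claw": 0},
    {"dp": [0.1,0,-1],"turn": [0,0,-0.001],"claw": 0},
    {"dp": [0.1,0,-1],"turn": [0,0,-0.001],"claw": 0},
    {"dp": [0.1,0,-1],"turn": [0,0,-0.001],"claw": 0},
    {"dp": [0.1,0,-1],"turn": [0,0,-0.001],"claw": 0},
  ],
)

```text
t: 6.45
ee_pos: [460.8, 235.9, 85.8]
orientation: [-1.28, -1.594, 1.2]
ft_force: [-0.9, 0.5, -0.2]
width: 31.4
```

>>> jog_arm(
  steps=[
    {"dp": [0,0,0],"turn": [0,0,0],"claw": 0},
    {"dp": [0,0,0],"turn": [0,0,0],"claw": 0},
    {"dp": [0,0,0],"turn": [0,0,0],"claw": 0},
    {"dp": [0,0,0],"turn": [0,0,0],"claw": 0},
  ],
)

```text
t: 6.78
ee_pos: [460.8, 235.7, 85.8]
orientation: [-1.28, -1.594, 1.2]
ft_force: [0.3, -2.1, 1.7]
width: 29.4
```

>>> jog_arm(
  steps=[
    {"dp": [-0.05,0,0.2],"turn": [0,0,0],"claw": 0},
    {"dp": [-0.1,0,0.5],"turn": [0,0,0],"claw": 0},
    {"dp": [-0.1,0,0.9],"turn": [0,0,0],"claw": 0},
    {"dp": [-0.1,0,1],"turn": [0,0,0],"claw": 0},
    {"dp": [-0.1,0,1],"turn": [0,0,0],"claw": 0},
  ],
)

```text
t: 7.2
ee_pos: [454.1, 236.6, 168.0]
orientation: [-1.282, -1.598, 1.196]
ft_force: [-0.8, -0.0, -2.6]
width: 29.4
```

```bash
python3 - <<'E'
from plan import *
d=save('wrist','wrist5');d=save('side','side5')
o=np.hstack([cv2.resize(ld('wrist5')['img'],(400,300)),cv2.resize(d['img'][100:330,150:400],(400,300))])
cv2.imwrite('pics/c5.png',o[:,:,::-1])
plan([440,150,300],axes(-85,20))
E
```

```text
t 7.30 pos [452.3857 235.5402 165.1044] q [ 0.5047  0.2462  2.1037 -0.1576  0.5281 -1.1582] F [-0.6341  0.3303 -1.6839] w 29.7
x [-0.216   0.9764 -0.0009] y [ 0.2702  0.0589 -0.961 ]
dp [-0.1548 -1.0693  1.6862]
sign 1 turn/pi [ 0.1687  0.0487 -0.9427] deg 172.60794328807924
sign -1 turn/pi [-0.0169  0.0591  0.0417] deg 13.363348358557294
```

View pics/c5.png

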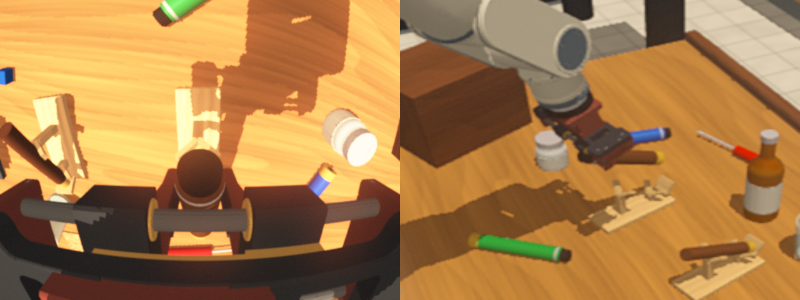

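It's held (29.5 mm) and the rest is empty. I'll plan the reorientation path through joint interpolation and check where the brass end goes.

```bash
cat > path.py <<'E'
from kin import *
from plan import axes
import sys
o=ctrl.get_obs(); q0=o['qpos']; T0=R.from_rotvec(o['orientation'])
phi=np.radians(44); ml=np.array([0,np.cos(phi),-np.sin(phi)])
print('-a now',T0.apply(ml))
p0=o['ee_pos']; pf=np.array([498.5,-224.6,0]); 
Mf=axes(-46,12)
zf=260
pf=np.array([490,-150,zf+0.])
qf,e=ik(pf,Mf,np.array([-.6,.3,2.1,1.6,.5,-.75])); print('qf',qf,e)
P=p0.copy();prev=T0
for i in range(1,7):
    f_=min(1,i/5); q=q0+(qf-q0)*f_
    Rt=rot(q,*SG)*MT
    if f_==1: Rt=R.from_matrix(Mf)
    pos=p0+(pf-p0)*(i/6); pos[2]=max(p0[2],min(300,p0[2]+80*i)) if i<5 else (280 if i==5 else zf)
    brass=pos-19*Rt.as_matrix()[:,1]+135*Rt.apply(ml)
    qq,e=ik(pos,Rt.as_matrix(),q)
    print(i,'dp',(pos-P)/80,'turn',(Rt*prev.inv()).as_rotvec()/np.pi,'brass',brass,'q',qq,'%.4f'%e)
    prev=Rt;P=pos
E
python3 path.py
```

```text
-a now [ 0.8461  0.1867 -0.4992]
qf [-0.5274  0.0616  2.2288  1.1625  0.5335 -0.1126] 1.186707971527626e-11
1 dp [ 0.0784 -0.8032  1.    ] turn [ 0.0737  0.0267 -0.1883] brass [561.8623 143.2656 186.2911] q [ 0.3351  0.074   2.0759  0.0665  0.7141 -0.872 ] 0.0000
2 dp [ 0.0784 -0.8032  0.6862] turn [ 0.078   0.0201 -0.1867] brass [535.8431  43.2613 223.8409] q [ 0.1373 -0.037   2.058   0.2352  0.8115 -0.5364] 0.0000
3 dp [ 0.0784 -0.8032  0.    ] turn [ 0.0842  0.0121 -0.1832] brass [499.0035 -26.8003 203.6552] q [-0.0582 -0.0655  2.1179  0.4301  0.7353 -0.239 ] 0.0000
4 dp [ 0.0784 -0.8032  0.    ] turn [ 0.0913  0.0006 -0.1782] brass [471.9298 -66.4108 186.6554] q [-0.234  -0.0805  2.1809  0.6557  0.6282  0.0288] 0.0000
5 dp [ 0.0784 -0.8032 -0.25  ] turn [ 0.0972 -0.0155 -0.1718] brass [470.8209 -88.4874 158.6675] q [-0.371  -0.0408  2.2695  1.0589  0.4522  0.1175] 0.0000
6 dp [ 0.0784 -0.8032 -0.25  ] turn [0. 0. 0.] brass [ 477.0899 -152.7441  138.6675] q [-0.5274  0.0616  2.2288  1.1625  0.5335 -0.1126] 0.0000
```

>>> jog_arm(
  steps=[
    {"dp": [0.04,-0.3,1],"turn": [0.074,0.027,-0.188],"claw": 0},
    {"dp": [0.08,-0.8,1],"turn": [0.074,0.027,-0.188],"claw": 0},
    {"dp": [0.08,-0.8,1],"turn": [0.074,0.027,-0.188],"claw": 0},
    {"dp": [0.08,-0.8,1],"turn": [0.074,0.027,-0.188],"claw": 0},
    {"dp": [0.08,-0.8,1],"turn": [0.074,0.027,-0.188],"claw": 0},
    {"dp": [0.08,-0.8,1],"turn": [0.074,0.027,-0.188],"claw": 0},
    {"dp": [0.08,-0.8,1],"turn": [0.074,0.027,-0.188],"claw": 0},
  ],
)

```text
t: 7.88
ee_pos: [458.1, 170.9, 243.3]
orientation: [-1.388, -1.131, 0.673]
ft_force: [-0.6, 0.1, -2.4]
width: 29.2
```

>>> jog_arm(
  steps=[
    {"dp": [0.04,-0.4,0.4],"turn": [0.078,0.02,-0.187],"claw": 0},
    {"dp": [0.08,-0.8,0.68],"turn": [0.078,0.02,-0.187],"claw": 0},
    {"dp": [0.08,-0.8,0.68],"turn": [0.078,0.02,-0.187],"claw": 0},
    {"dp": [0.08,-0.8,0.68],"turn": [0.078,0.02,-0.187],"claw": 0},
    {"dp": [0.08,-0.8,0.68],"turn": [0.078,0.02,-0.187],"claw": 0},
    {"dp": [0.08,-0.8,0.68],"turn": [0.078,0.02,-0.187],"claw": 0},
    {"dp": [0.08,-0.8,0.68],"turn": [0.078,0.02,-0.187],"claw": 0},
  ],
)

```text
t: 8.47
ee_pos: [463.9, 106.8, 296.5]
orientation: [-1.382, -0.675, 0.153]
ft_force: [0.5, 0.0, -2.4]
width: 29.9
```

```bash
python3 - <<'E'
from plan import *
plan([490,-150,260],axes(-46,12))
E
python3 path.py
```

```text
t 8.47 pos [463.8532 106.8036 296.542 ] q [ 0.0783 -0.0329  2.0741  0.263   0.8098 -0.62  ] F [ 0.5411  0.0195 -2.4259] w 29.9
x [0.8044 0.4795 0.3507] y [ 0.2822  0.211  -0.9359]
dp [ 0.3268 -3.21   -0.4568]
sign 1 turn/pi [ 0.2886  0.0086 -0.5269] deg 108.14795972289016
sign -1 turn/pi [-0.2097 -0.1979  0.3239] deg 78.05937787683948
-a now [ 0.5661 -0.4399 -0.6971]
qf [-0.5482  0.0649  2.238   1.1782  0.543  -0.147 ] 9.31716457285848e-11
1 dp [ 0.0545 -0.535   0.0432] turn [ 0.0577  0.0089 -0.1004] brass [516.0923  -3.1449 210.0315] q [-0.0287 -0.0499  2.0989  0.4207  0.79   -0.4778] 0.0000
2 dp [ 0.0545 -0.535   0.    ] turn [ 0.0564  0.0062 -0.1041] brass [497.2291 -40.705  197.7496] q [-0.1711 -0.0563  2.1373  0.5872  0.7558 -0.3739] 0.0000
3 dp [ 0.0545 -0.535   0.    ] turn [ 0.0555  0.0035 -0.107 ] brass [481.7092 -69.6018 187.8904] q [-0.2918 -0.0591  2.1754  0.7396  0.7048 -0.2391] 0.0000
4 dp [ 0.0545 -0.535   0.    ] turn [ 0.0548  0.0007 -0.1093] brass [472.7423 -91.6358 181.3368] q [-0.3849 -0.0593  2.2102  0.8774  0.6308 -0.0704] 0.0000
5 dp [ 0.0545 -0.535  -0.25  ] turn [ 0.0542 -0.0025 -0.1113] brass [ 472.7321 -109.9435  158.6675] q [-0.4465 -0.0192  2.2618  1.0911  0.4979  0.029 ] 0.0000
6 dp [ 0.0545 -0.535  -0.25  ] turn [0. 0. 0.] brass [ 477.0899 -152.7441  138.6675] q [-0.5482  0.0649  2.238   1.1782  0.543  -0.147 ] 0.0000
```

>>> jog_arm(
  steps=[
    {"dp": [0.05,-0.5,0.03],"turn": [0.058,0.009,-0.1],"claw": 0},
    {"dp": [0.1,-1,0.03],"turn": [0.114,0.017,-0.204],"claw": 0},
    {"dp": [0.1,-1,0.03],"turn": [0.114,0.017,-0.204],"claw": 0},
    {"dp": [0.1,-1,0.03],"turn": [0.114,0.017,-0.204],"claw": 0},
    {"dp": [0.1,-1,0.03],"turn": [0.114,0.017,-0.204],"claw": 0},
    {"dp": [0.1,-1,0.03],"turn": [0.114,0.017,-0.204],"claw": 0},
    {"dp": [0.1,-1,0.03],"turn": [0.114,0.017,-0.204],"claw": 0},
  ],
)

```text
t: 9.05
ee_pos: [470.9, 26.9, 297.6]
orientation: [-1.179, -0.175, -0.42]
ft_force: [-0.6, -0.1, -2.2]
width: 29.3
```

>>> jog_arm(
  steps=[
    {"dp": [0.05,-0.5,0],"turn": [0.055,0.003,-0.107],"claw": 0},
    {"dp": [0.1,-1,0],"turn": [0.11,0.004,-0.216],"claw": 0},
    {"dp": [0.1,-1,0],"turn": [0.11,0.004,-0.216],"claw": 0},
    {"dp": [0.1,-1,0],"turn": [0.11,0.004,-0.216],"claw": 0},
    {"dp": [0.1,-1,0],"turn": [0.11,0.004,-0.216],"claw": 0},
    {"dp": [0.1,-1,0],"turn": [0.11,0.004,-0.216],"claw": 0},
    {"dp": [0.1,-1,0],"turn": [0.11,0.004,-0.216],"claw": 0},
  ],
)

```text
t: 9.63
ee_pos: [478.0, -52.2, 296.6]
orientation: [-0.876, 0.312, -0.992]
ft_force: [0.3, 0.7, -2.9]
width: 29.5
```

```bash
python3 - <<'E'
from plan import *
plan([490,-150,260],axes(-46,12))
E
```

```text
t 9.63 pos [477.9968 -52.1558 296.6132] q [-0.4544 -0.0565  2.2393  0.91    0.666  -0.167 ] F [ 0.31    0.7196 -2.8789] w 29.5
x [ 0.5376 -0.8303  0.1469] y [ 0.5966  0.2514 -0.7621]
dp [ 0.15   -1.2231 -0.4577]
sign 1 turn/pi [ 0.0529 -0.0046 -0.1142] deg 22.66562884522295
sign -1 turn/pi [-0.5704 -0.1825  0.6484] deg 158.88226056736343
```

>>> jog_arm(
  steps=[
    {"dp": [0.05,-0.5,-0.1],"turn": [0.053,-0.005,-0.114],"claw": 0},
    {"dp": [0.1,-0.95,-0.3],"turn": [0.053,-0.005,-0.114],"claw": 0},
    {"dp": [0.1,-0.95,-0.3],"turn": [0.053,-0.005,-0.114],"claw": 0},
    {"dp": [0.1,-0.95,-0.3],"turn": [0.053,-0.005,-0.114],"claw": 0},
    {"dp": [0.1,-0.95,-0.3],"turn": [0.053,-0.005,-0.114],"claw": 0},
    {"dp": [0.1,-0.95,-0.3],"turn": [0.053,-0.005,-0.114],"claw": 0},
    {"dp": [0.1,-0.95,-0.3],"turn": [0.053,-0.005,-0.114],"claw": 0},
  ],
)

```text
t: 10.22
ee_pos: [486.6, -127.4, 273.4]
orientation: [-0.675, 0.538, -1.279]
ft_force: [-0.4, -0.4, -2.2]
width: 29.6
```

```bash
python3 - <<'E'
from plan import *
plan([490,-150,260],axes(-46,12))
d=save('side','side6');e=save('top','top6');save('wrist','wrist6')
cv2.imwrite('pics/c6.png',np.hstack([cv2.resize(d['img'][180:420,260:500],(400,400)),cv2.resize(e['img'][140:340,340:540],(400,400))])[:,:,::-1])
E
```

```text
t 10.22 pos [ 486.6363 -127.4136  273.417 ] q [-0.5958  0.0245  2.2713  1.1609  0.5803 -0.1701] F [-0.4345 -0.4094 -2.1524] w 29.6
x [ 0.2139 -0.9768  0.0037] y [ 0.6804  0.1463 -0.7181]
dp [ 0.042  -0.2823 -0.1677]
sign 1 turn/pi [ 0.001   0.0008 -0.002 ] deg 0.4240420911316106
sign -1 turn/pi [-0.6784 -0.145   0.7171] deg 179.59895408745749
```

View pics/c6.png

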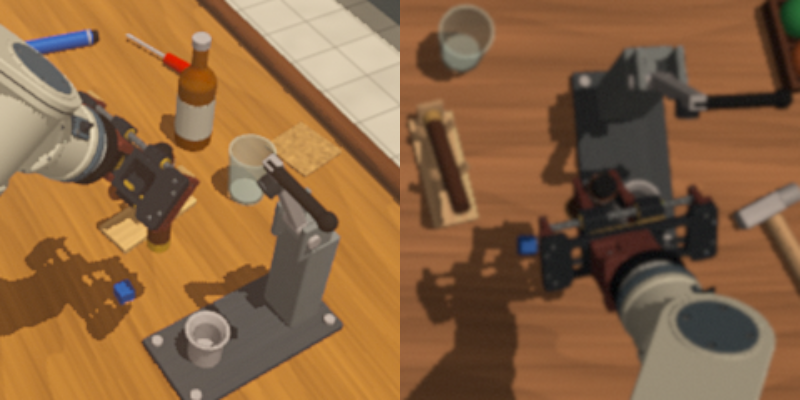

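View pics/wrist6.png

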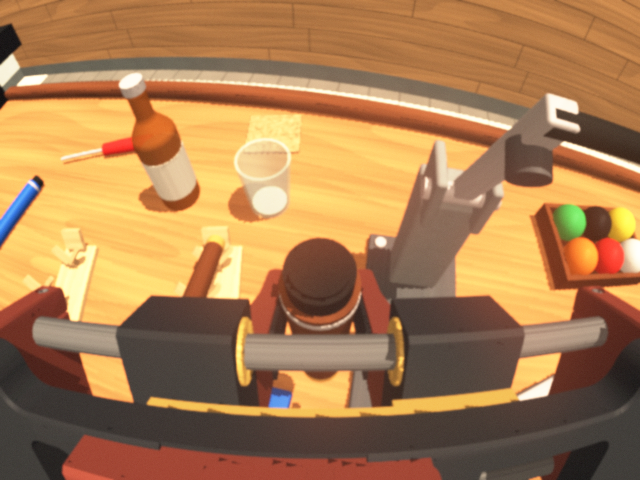

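The bumper is up, centred in the fingers at (320,270), and the brass end is down at (160,240) in the side crop. Next I'll measure bumper top and brass end to check uprightness.

```bash
cat > up.py <<'E'
from kin import *
import sys
k=sys.argv[1]
o=ctrl.get_obs()
d=ld('wrist'+k);F=f(d)
T=np.eye(4);T[:3,:3]=R.from_rotvec(o['orientation']).as_matrix();T[:3,3]=o['ee_pos']
v,u=np.mgrid[0:480,0:640];x=u-d['cx'];y=v-d['cy'];r=np.hypot(x,y);th=r/F
z=d['range_z'].astype(float);c=np.stack([z*np.tan(th)*x/r,z*np.tan(th)*y/r,z,np.ones_like(z)],-1)
C=(c@(T@d['hand_eye']).T)[...,:3]
g=T[:3,3]-19*T[:3,1]
print('grasp',g)
# bumper top
e=g+[0,0,39]
m=np.all(np.abs(C-e)<[25,25,15],-1)&(np.abs(u-320)<60)&(v<330)
X=C[m]; 
top=X[X[:,2]>np.percentile(X[:,2],90)-4]
# plane fit
if 1:
    cc=top.mean(0);_,_,V=np.linalg.svd(top-cc);n=V[2]*np.sign(V[2][2]); print('bumper top',len(top),cc,'median z',np.median(top[:,2]),'normal',n)
    print('  circle',cv2.minEnclosingCircle(top[:,:2].astype(np.float32)))
s=ld('side'+k);Q=cloud(s)
ex=g-[0,0,135]
m=np.all(np.abs(Q-ex)<[28,28,75],-1)&(Q[...,2]>75)
X=Q[m]
print('side n',len(X),X.min(0),X.max(0))
if len(X)>40:
    def res(p):
        cx=p[0]+p[2]*(X[:,2]-ex[2]);cy=p[1]+p[3]*(X[:,2]-ex[2]);return np.hypot(X[:,0]-cx,X[:,1]-cy)-15
    L=X[X[:,2]<g[2]-30]; X=L
    rr=least_squares(res,[ex[0],ex[1],0,0],loss='soft_l1',f_scale=2); print('cyl fit at z',ex[2],rr.x,'n',len(X),'std',np.std(rr.fun),'zmin',X[:,2].min(), np.percentile(X[:,2],5))
E
python3 up.py 6
```

```text
grasp [ 473.485  -130.4871  286.8911]
bumper top 4145 [ 472.5416 -130.1852  324.4035] median z 324.6771418578394 normal [-0.0542 -0.0068  0.9985]
  circle ((465.141845703125, -132.02296447753906), 21.747617721557617)
side n 181 [ 461.2906 -147.1902  152.1966] [ 489.2679 -122.1566  201.2445]
cyl fit at z 151.8910674304555 [ 477.9757 -130.6006   -0.0181   -0.0031] n 181 std 0.918573828630513 zmin 152.19659131291962 154.49582134936793
```

It's about 2° off upright (brass end ~4 mm forward), so I'll trim that while moving over the cup.

>>> jog_arm(
  steps=[
    {"dp": [0.15,-0.5,-0.1],"turn": [0.001,0.01,-0.002],"claw": 0},
    {"dp": [0.25,-0.9,-0.3],"turn": [0.001,0.01,-0.002],"claw": 0},
    {"dp": [0.25,-0.9,-0.3],"turn": [0.001,0.01,-0.002],"claw": 0},
    {"dp": [0.25,-0.9,-0.3],"turn": [0.001,0.01,-0.002],"claw": 0},
  ],
)

```text
t: 10.7
ee_pos: [506.7, -200.8, 248.5]
orientation: [-0.691, 0.571, -1.277]
ft_force: [-0.4, 0.5, -1.8]
width: 29.2
```

```bash
python3 - <<'E'
from plan import *
plan([511.2,-221.8,215],axes(-46,12))
E
```

```text
t 10.70 pos [ 506.7343 -200.8005  248.4704] q [-0.711   0.1641  2.1678  1.1267  0.6385 -0.23  ] F [-0.444   0.4862 -1.7889] w 29.2
x [ 0.2047 -0.9788 -0.0079] y [ 0.658   0.1436 -0.7392]
dp [ 0.0558 -0.2625 -0.4184]
sign 1 turn/pi [-0.0006 -0.0096  0.001 ] deg 1.7396324717958236
sign -1 turn/pi [ 0.6671  0.1436 -0.7276] deg 179.55083997656158
```

>>> jog_arm(
  steps=[
    {"dp": [0.05,-0.26,-0.2],"turn": [0,0,0],"claw": 0},
    {"dp": [0.05,-0.26,-0.4],"turn": [0,0,0],"claw": 0},
    {"dp": [0.05,-0.26,-0.4],"turn": [0,0,0],"claw": 0},
    {"dp": [0.05,-0.26,-0.4],"turn": [0,0,0],"claw": 0},
  ],
)

```text
t: 11.03
ee_pos: [510.1, -220.2, 216.2]
orientation: [-0.69, 0.573, -1.275]
ft_force: [-0.1, -0.4, -1.1]
width: 29.6
```

```bash
python3 - <<'E'
from plan import *
d=save('side','side7');save('wrist','wrist7')
plan([511.2,-221.8,215])
cv2.imwrite('pics/c7.png',cv2.resize(d['img'][250:430,300:480],(600,600))[:,:,::-1])
E
python3 up.py 7
```

```text
t 11.13 pos [ 510.72   -220.7152  217.3814] q [-0.7423  0.2484  2.1595  1.2117  0.6295 -0.3642] F [ 0.2101 -0.8665 -1.8539] w 29.3
x [ 0.2059 -0.9785 -0.0076] y [ 0.6582  0.1442 -0.7389]
dp [ 0.006  -0.0136 -0.0298]
grasp [ 498.2143 -223.4553  231.4207]
bumper top 4181 [ 498.3696 -223.2452  268.9004] median z 269.1852789380759 normal [-0.0287 -0.0085  0.9996]
  circle ((491.0869445800781, -225.06617736816406), 21.76787567138672)
side n 124 [ 481.3025 -238.7729   93.6399] [ 503.6326 -211.9797  152.8354]
cyl fit at z 96.42067239587885 [ 497.3022 -222.4353    0.0165   -0.037 ] n 124 std 0.7924195616587092 zmin 93.6398982656998 97.09254928754095
```

View pics/c7.png

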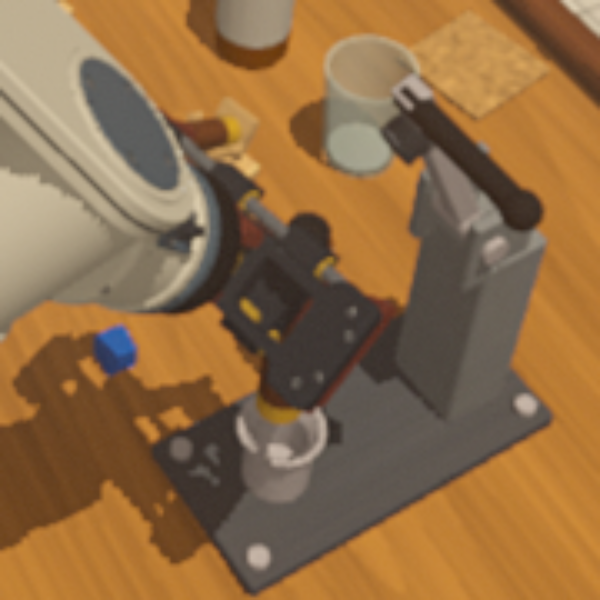

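It's upright within about 1°, with the brass end just over the cup mouth (275,415 in the crop). Inserting, with a 1–1.5 mm shift.

>>> jog_arm(
  steps=[
    {"dp": [0.015,-0.015,-0.05],"turn": [0,0,0],"claw": 0},
    {"dp": [0.015,-0.015,-0.2],"turn": [0,0,0],"claw": 0},
    {"dp": [0.015,-0.015,-0.35],"turn": [0,0,0],"claw": 0},
    {"dp": [0.015,-0.015,-0.5],"turn": [0,0,0],"claw": 0},
    {"dp": [0.015,-0.015,-0.5],"turn": [0,0,0],"claw": 0},
  ],
)

```text
t: 11.55
ee_pos: [511.4, -221.1, 176.2]
orientation: [-0.691, 0.572, -1.274]
ft_force: [-0.2, 0.4, -3.2]
width: 29.5
```

```bash
python3 - <<'E'
from plan import *
plan([511.8,-222,141]); print(ctrl.get_obs()['moment'])
E
```

```text
t 11.55 pos [ 511.4268 -221.0728  176.2342] q [-0.7417  0.3366  2.18    1.3572  0.599  -0.5423] F [-0.2183  0.3919 -3.2268] w 29.5
x [ 0.2065 -0.9784 -0.0088] y [ 0.657   0.1453 -0.7397]
dp [ 0.0047 -0.0116 -0.4404]
[-0.1033  0.6532  0.0306]
```

>>> jog_arm(
  steps=[
    {"dp": [0.005,-0.01,-0.1],"turn": [0,0,0],"claw": 0},
    {"dp": [0.005,-0.01,-0.2],"turn": [0,0,0],"claw": 0},
    {"dp": [0.005,-0.01,-0.3],"turn": [0,0,0],"claw": 0},
    {"dp": [0.005,-0.01,-0.4],"turn": [0,0,0],"claw": 0},
    {"dp": [0.005,-0.01,-0.42],"turn": [0,0,0],"claw": 0},
    {"dp": [0.005,-0.01,-0.42],"turn": [0,0,0],"claw": 0},
  ],
)

```text
t: 12.05
ee_pos: [512.0, -221.8, 143.0]
orientation: [-0.691, 0.572, -1.274]
ft_force: [-0.2, 0.1, -0.9]
width: 29.7
```

```bash
python3 - <<'E'
from plan import *
plan([511.8,-222,141]); print(ctrl.get_obs()['moment'])
d=save('side','side8');save('wrist','wrist8')
cv2.imwrite('pics/c8.png',cv2.resize(d['img'][250:430,300:480],(600,600))[:,:,::-1])
E
python3 up.py 8
```

```text
t 12.05 pos [ 512.0299 -221.7889  143.046 ] q [-0.7422  0.4128  2.1909  1.485   0.5865 -0.697 ] F [-0.2157  0.136  -0.9121] w 29.7
x [ 0.2067 -0.9784 -0.0088] y [ 0.6572  0.1455 -0.7396]
dp [-0.0029 -0.0026 -0.0256]
[-0.1092  0.615  -0.0122]
grasp [ 499.7137 -224.7872  157.5276]
bumper top 4173 [ 499.8904 -224.6562  195.0244] median z 195.28422378722087 normal [-0.0268 -0.0103  0.9996]
  circle ((492.6246643066406, -226.40664672851562), 21.785003662109375)
side n 1 [ 487.5678 -231.5701   97.3568] [ 487.5678 -231.5701   97.3568]
```

View pics/c8.png

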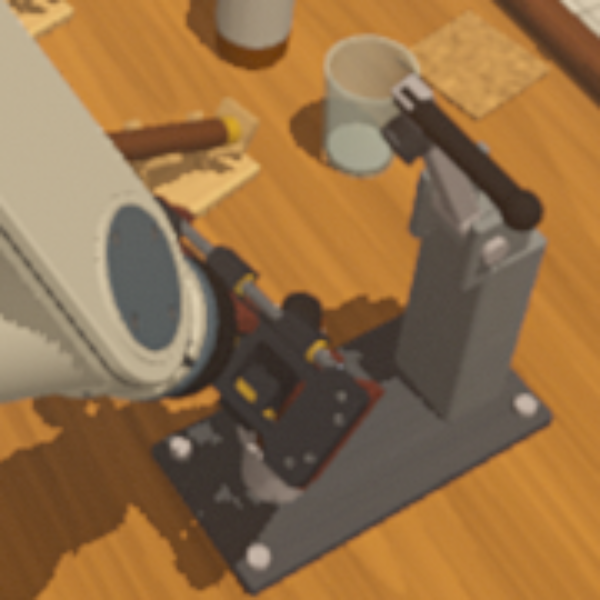

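The bumper top is at z≈195 against 194 when seated, so it is nearly on the floor. I'll lower it a touch, then open.

>>> jog_arm(
  steps=[
    {"dp": [0,0,-0.02],"turn": [0,0,0],"claw": 0},
    {"dp": [0,0,-0.02],"turn": [0,0,0],"claw": 0},
    {"dp": [0,0,-0.02],"turn": [0,0,0],"claw": 0.4},
    {"dp": [0,0,-0.02],"turn": [0,0,0],"claw": 0.6},
    {"dp": [0,0,-0.02],"turn": [0,0,0],"claw": 0.8},
    {"dp": [0,0,-0.02],"turn": [0,0,0],"claw": 0.8},
    {"dp": [0,0,-0.02],"turn": [0,0,0],"claw": 0.8},
    {"dp": [0,0,-0.02],"turn": [0,0,0],"claw": 0.8},
    {"dp": [0,0,-0.02],"turn": [0,0,0],"claw": 0.8},
    {"dp": [0,0,-0.02],"turn": [0,0,0],"claw": 0.8},
  ],
)

```text
t: 12.98
ee_pos: [512.2, -222.1, 141.9]
orientation: [-0.691, 0.571, -1.275]
ft_force: [0.0, 0.0, 1.2]
width: 70.2
```

```bash
python3 - <<'E'
from plan import *
plan([400,-222,250]); print(ctrl.get_obs()['moment'])
d=save('wrist','wrist9')
save('side','side9')
E
python3 up.py 9
```

```text
t 12.98 pos [ 512.2168 -222.0537  141.8759] q [-0.7424  0.4159  2.1911  1.4913  0.5862 -0.7045] F [0.024  0.0017 1.2121] w 70.2
x [ 0.2066 -0.9784 -0.0081] y [ 0.6577  0.145  -0.7392]
dp [-1.4027  0.0007  1.3516]
[-0.0888  0.3546  0.0113]
grasp [ 499.6954 -224.7687  155.9183]
bumper top 4131 [ 497.5267 -225.0959  192.3245] median z 192.56790341195762 normal [-0.026  -0.007   0.9996]
  circle ((498.6210021972656, -224.6529541015625), 12.88337230682373)Traceback (most recent call last):
  File "up.py", line 25, in <module>
    print('side n',len(X),X.min(0),X.max(0))
                          ~~~~~^^^
    return umr_minimum(a, axis, None, out, keepdims, initial, where)
ValueError: zero-size array to reduction operation minimum which has no identity
```

View pics/wrist9.png

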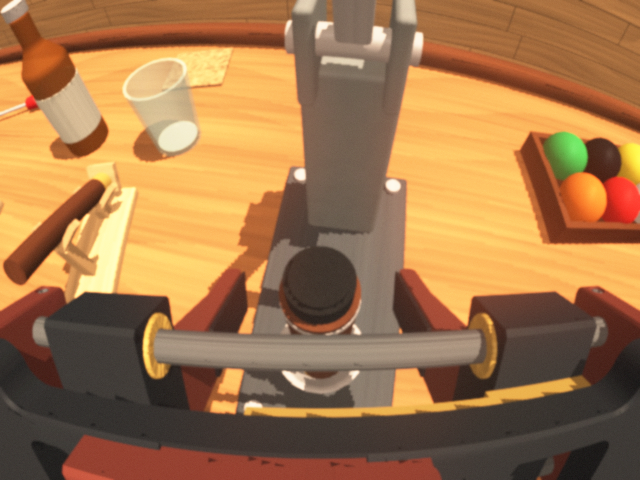

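The extension stands free at (498.6,-224.6), with the bumper at (320,285). I'll back out along the tool axis and plan the lever.

>>> jog_arm(
  steps=[
    {"dp": [-0.2,-0.045,0.22],"turn": [0,0,0],"claw": 0.8},
    {"dp": [-0.45,-0.1,0.5],"turn": [0,0,0],"claw": 0.8},
    {"dp": [-0.75,-0.165,0.84],"turn": [0,0,0],"claw": 0.8},
    {"dp": [-0.75,-0.165,0.84],"turn": [0,0,0],"claw": 0.8},
    {"dp": [-0.75,-0.165,0.84],"turn": [0,0,0],"claw": 0.8},
    {"dp": [-0.75,-0.165,0.84],"turn": [0,0,0],"claw": 0.8},
  ],
)

```text
t: 13.58
ee_pos: [452.4, -235.5, 209.1]
orientation: [-0.691, 0.57, -1.276]
ft_force: [0.4, -0.6, -0.3]
width: 70.4
```

```bash
cat > lev.py <<'E'
from kin import *
from plan import axes,plan
cup=np.array([498.6,-224.6]);psi=np.radians(3.4);xp=np.array([np.cos(psi),np.sin(psi)]);yp=np.array([-xp[1],xp[0]])
piv=cup+120*xp
def grip(th):
    r=1.15-th; return np.r_[piv-150*np.cos(r)*xp-50*yp,206+150*np.sin(r)]
if __name__=='__main__':
    o=ctrl.get_obs()
    for th in (0,.4,.8,1.15,1.2): print(th,grip(th))
    M0=R.from_euler('z',psi).as_matrix()@np.column_stack([[1,0,0],[0,0,-1],[0,1,0]])
    for s in (1,-1):
        M=M0@np.diag([s,1,s])
        for nm,p in (('pre',grip(0)+[0,0,55]),('g0',grip(0)-[0,0,19]),('g1',grip(1.15)-[0,0,19])):
            for sd in (o['qpos'],np.array([-.4,.4,1.6,0,1.1,-.5]),np.array([-.4,.4,1.6,0,1.1,2.4])):
                q,e=ik(p,M,sd); print(s,nm,p,q,'%.3f'%e)
    plan(grip(0)+[0,0,55],M0)
    cv2.imwrite('pics/w.png',ctrl.get_image('side')['img'][:,:,::-1])
E
python3 lev.py
```

```text
0 [ 560.1888 -271.0291  342.9146]
0.4 [ 511.794  -273.9043  308.2458]
0.8 [ 480.6962 -275.7518  257.4347]
1.15 [ 471.6181 -276.2912  206.    ]
1.2 [ 471.8053 -276.2801  198.5031]
1 pre [ 560.1888 -271.0291  397.9146] [-0.4506  0.2746  1.444  -0.      1.423  -0.51  ] 0.000
1 pre [ 560.1888 -271.0291  397.9146] [-0.4506  0.2746  1.444  -0.      1.423  -0.51  ] 0.000
1 pre [ 560.1888 -271.0291  397.9146] [-0.4506  0.2746  1.444   0.      1.423  -0.51  ] 0.000
1 g0 [ 560.1888 -271.0291  323.9146] [-0.4506  0.3234  1.5373 -0.      1.2809 -0.51  ] 0.000
1 g0 [ 560.1888 -271.0291  323.9146] [-0.4506  0.3234  1.5373 -0.      1.2809 -0.51  ] 0.000
1 g0 [ 560.1888 -271.0291  323.9146] [-0.4506  0.3234  1.5373 -0.      1.2809 -0.51  ] 0.000
1 g1 [ 471.6181 -276.2912  187.    ] [-0.5299  0.3552  1.8278 -0.      0.9586 -0.5893] 0.000
1 g1 [ 471.6181 -276.2912  187.    ] [-0.5299  0.3552  1.8278 -0.      0.9586 -0.5893] 0.000
1 g1 [ 471.6181 -276.2912  187.    ] [-0.5299  0.3552  1.8278 -0.      0.9586 -0.5893] 0.000
-1 pre [ 560.1888 -271.0291  397.9146] [-0.4738  0.2735  1.4462  0.0421  1.4202  
[... 411 characters left out ...]
71.0291  323.9146] [-0.475   0.3223  1.5396  0.0462  1.278   2.54  ] 0.070
-1 g1 [ 471.6181 -276.2912  187.    ] [-0.5336  0.3552  1.8279  0.0072  0.9585  2.54  ] 0.007
-1 g1 [ 471.6181 -276.2912  187.    ] [-0.3094  0.2627  2.1572 -0.9411  0.4613 -2.54  ] 0.593
-1 g1 [ 471.6181 -276.2912  187.    ] [-0.5336  0.3552  1.8279  0.0072  0.9585  2.54  ] 0.007
t 13.58 pos [ 452.3653 -235.4531  209.115 ] q [-0.8768  0.2249  2.227   1.2024  0.6961 -0.4818] F [ 0.3611 -0.5873 -0.3129] w 70.4
x [ 0.206  -0.9785 -0.0075] y [ 0.6582  0.1443 -0.7389]
dp [ 1.3478 -0.4447  2.36  ]
sign 1 turn/pi [-0.2047  0.1531  0.4314] deg 90.26749695834448
sign -1 turn/pi [ 0.1591  0.2126 -0.5185] deg 104.85723372264184
```

View pics/w.png

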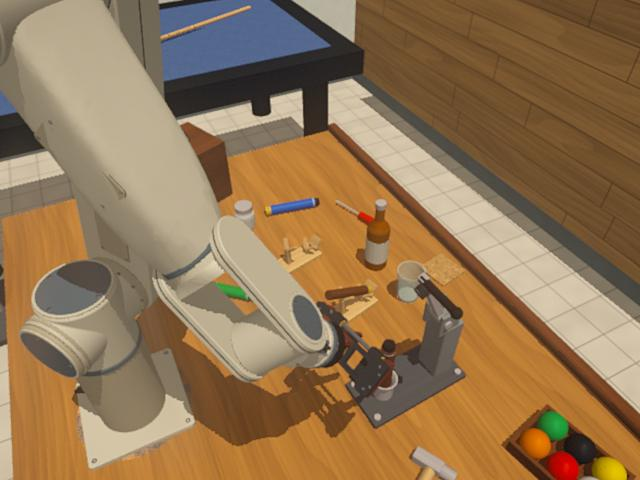

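Extension stands in the cup at (388,360) in the image. Raising the arm clear, then rotating to vertical with the jaws along the press x.

>>> jog_arm(
  steps=[
    {"dp": [-0.4,-0.2,0.5],"turn": [0,0,0],"claw": 0.8},
    {"dp": [-0.4,-0.2,1],"turn": [0,0,0],"claw": 0.8},
    {"dp": [-0.4,-0.2,1],"turn": [0,0,0],"claw": 0.8},
    {"dp": [-0.4,-0.2,1],"turn": [0,0,0],"claw": 0.8},
  ],
)

```text
t: 13.97
ee_pos: [421.5, -252.2, 290.4]
orientation: [-0.691, 0.567, -1.276]
ft_force: [0.7, -0.9, 0.9]
width: 70.4
```

>>> jog_arm(
  steps=[
    {"dp": [0,-0.2,1],"turn": [-0.102,0.076,0.215],"claw": 0.8},
    {"dp": [0,-0.2,1],"turn": [-0.102,0.076,0.215],"claw": 0.8},
    {"dp": [0,-0.2,1],"turn": [-0.102,0.076,0.215],"claw": 0.8},
    {"dp": [0,-0.2,1],"turn": [-0.102,0.076,0.215],"claw": 0.8},
    {"dp": [0,-0.2,1],"turn": [-0.102,0.076,0.215],"claw": 0.8},
    {"dp": [0,-0.2,1],"turn": [-0.102,0.076,0.215],"claw": 0.8},
    {"dp": [0,-0.2,1],"turn": [-0.102,0.076,0.215],"claw": 0.8},
  ],
)

```text
t: 14.55
ee_pos: [423.2, -267.3, 368.6]
orientation: [-1.195, 0.271, -0.646]
ft_force: [0.4, 0.2, 0.0]
width: 70.3
```

```bash
python3 lev.py | tail -5
```

```text
t 14.55 pos [ 423.1694 -267.3442  368.6293] q [-0.8266  0.0472  1.8311  0.4175  1.2295 -0.3418] F [0.3839 0.155  0.017 ] w 70.3
x [ 0.7915 -0.596   0.1355] y [ 0.3206  0.216  -0.9223]
dp [ 1.7127 -0.0461  0.3661]
sign 1 turn/pi [-0.1034  0.0767  0.2132] deg 44.83762141976564
sign -1 turn/pi [ 0.098   0.132  -0.7709] deg 141.8895613238395
```

>>> jog_arm(
  steps=[
    {"dp": [0.1,-0.03,0.5],"turn": [-0.103,0.077,0.213],"claw": 0.8},
    {"dp": [0.3,-0.03,0.5],"turn": [-0.103,0.077,0.213],"claw": 0.8},
    {"dp": [0.6,-0.03,0.5],"turn": [-0.103,0.077,0.213],"claw": 0.8},
    {"dp": [0.8,-0.03,0.5],"turn": [-0.103,0.077,0.213],"claw": 0.8},
    {"dp": [0.8,-0.03,0.5],"turn": [-0.103,0.077,0.213],"claw": 0.8},
    {"dp": [0.8,-0.03,0.5],"turn": [-0.103,0.077,0.213],"claw": 0.8},
    {"dp": [0.8,-0.03,0.5],"turn": [-0.103,0.077,0.213],"claw": 0.8},
    {"dp": [0.8,-0.03,0.5],"turn": [-0.103,0.077,0.213],"claw": 0.8},
  ],
)

```text
t: 15.27
ee_pos: [487.5, -268.0, 406.8]
orientation: [-1.566, -0.044, 0.046]
ft_force: [0.1, 0.2, 0.1]
width: 70.2
```

```bash
python3 lev.py | tail -5
```

```text
t 15.27 pos [ 487.4864 -267.9618  406.7566] q [-0.5257  0.1612  1.5654  0.0031  1.419  -0.5834] F [0.0924 0.151  0.0948] w 70.2
x [ 0.9984  0.0572 -0.0017] y [-0.0019  0.0046 -1.    ]
dp [ 0.9088 -0.0383 -0.1105]
sign 1 turn/pi [-0.0015 -0.0006  0.0007] deg 0.31263965971130525
sign -1 turn/pi [-0.001   0.0023 -0.9993] deg 179.87904657187286
```

>>> jog_arm(
  steps=[
    {"dp": [0.4,-0.03,0],"turn": [-0.001,0,0],"claw": 0.8},
    {"dp": [0.9,-0.03,-0.05],"turn": [-0.001,0,0],"claw": 0.8},
    {"dp": [0.9,-0.03,-0.05],"turn": [-0.001,0,0],"claw": 0.8},
    {"dp": [0.9,-0.03,-0.05],"turn": [-0.001,0,0],"claw": 0.8},
  ],
)

```text
t: 15.65
ee_pos: [559.4, -270.9, 401.2]
orientation: [-1.566, -0.039, 0.043]
ft_force: [-1.0, 0.1, 0.1]
width: 70.2
```

```bash
python3 - <<'E'
from lev import *
o=ctrl.get_obs();d=save('wrist','wrist10');s=save('side','side10')
plan(grip(0)-[0,0,19])
F=f(d);T=np.eye(4);T[:3,:3]=R.from_rotvec(o['orientation']).as_matrix();T[:3,3]=o['ee_pos']
v,u=np.mgrid[0:480,0:640];x=u-d['cx'];y=v-d['cy'];r=np.hypot(x,y);th=r/F
z=d['range_z'].astype(float);c=np.stack([z*np.tan(th)*x/r,z*np.tan(th)*y/r,z,np.ones_like(z)],-1)
C=(c@(T@d['hand_eye']).T)[...,:3]
m=np.all((C>(530,-330,325))&(C<(590,-235,365)),-1)&(v<300);X=C[m];print(len(X))
for lo in range(-320,-230,15):
    Y=X[(X[:,1]>lo)&(X[:,1]<lo+15)]
    if len(Y)>5: print(lo,len(Y),np.percentile(Y[:,0],[2,50,98]),Y[:,2].max(),'x at top',Y[Y[:,2]>np.percentile(Y[:,2],80)][:,0].mean())
Q=cloud(s);m=np.all((Q>(540,-330,325))&(Q<(590,-235,365)),-1);print('side',m.sum(),np.percentile(Q[m],[1,50,99],axis=0))
E
```

```text
t 15.75 pos [ 558.1163 -271.119   402.5968] q [-0.4724  0.2721  1.4347  0.0022  1.4377 -0.525 ] F [-0.446   0.6417  0.0566] w 70.7
x [ 0.9986  0.0522 -0.0014] y [-0.0016  0.0032 -1.    ]
dp [ 0.0259  0.0011 -0.9835]
2599
-305 269 [553.6867 561.305  569.6401] 351.6991366145117 x at top 561.8101979414114
-290 596 [553.2393 561.0017 568.8103] 351.8544951313021 x at top 561.3267746815769
-275 622 [552.59   560.1418 567.7978] 351.35388841434315 x at top 560.1158560144039
-260 655 [551.2439 559.2191 566.8421] 351.7326319424649 x at top 559.2830371981437
-245 457 [550.6778 558.4495 566.1453] 351.68699078959617 x at top 558.7662293638709
side 420 [[ 552.1694 -319.2636  339.9295]
 [ 558.0781 -287.3555  349.5889]
 [ 571.4972 -239.0708  355.4477]]
```

View pics/wrist10.png

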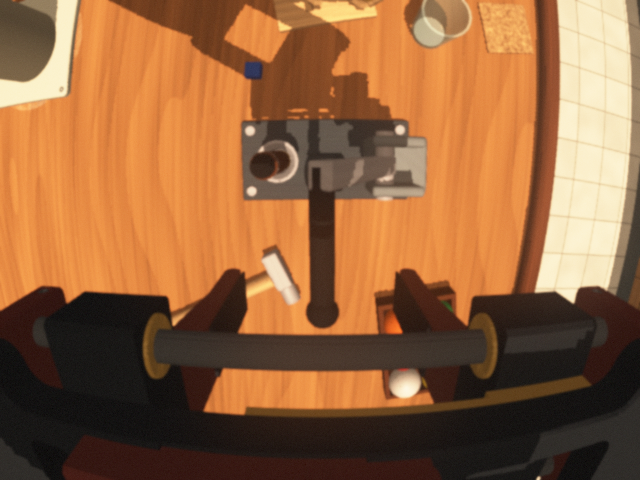

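View pics/side10.png

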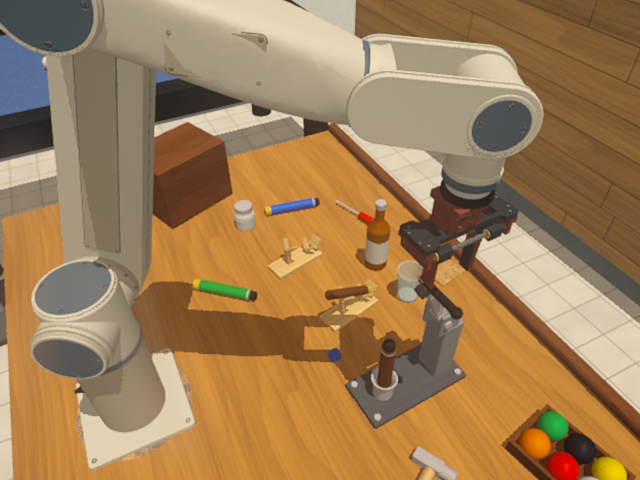

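The wrist and side views show the extension upright in the cup (388,365 side) and the handle centred between the jaws. Measured handle is x 560, top 351.5, which matches nominal. Descending and closing.

>>> jog_arm(
  steps=[
    {"dp": [0.025,0,-0.4],"turn": [0,0,0],"claw": 0.8},
    {"dp": [0.025,0,-0.8],"turn": [0,0,0],"claw": 0.6},
    {"dp": [0.025,0,-0.98],"turn": [0,0,0],"claw": 0.4},
    {"dp": [0.025,0,-0.98],"turn": [0,0,0],"claw": 0},
    {"dp": [0.025,0,-0.98],"turn": [0,0,0],"claw": 0},
    {"dp": [0.025,0,-0.98],"turn": [0,0,0],"claw": 0},
    {"dp": [0.025,0,-0.98],"turn": [0,0,0],"claw": 0},
    {"dp": [0.025,0,-0.98],"turn": [0,0,0],"claw": 0},
    {"dp": [0.025,0,-0.98],"turn": [0,0,0],"claw": 0},
    {"dp": [0.025,0,-0.98],"turn": [0,0,0],"claw": 0},
    {"dp": [0.025,0,-0.98],"turn": [0,0,0],"claw": 0},
    {"dp": [0.025,0,-0.98],"turn": [0,0,0],"claw": 0},
  ],
)

```text
t: 16.75
ee_pos: [560.4, -271.3, 325.0]
orientation: [-1.568, -0.041, 0.042]
ft_force: [-1.4, 0.5, 6.0]
width: 15.1
```

>>> jog_arm(
  steps=[
    {"dp": [0,0,0],"turn": [0,0,0],"claw": 0},
    {"dp": [0,0,0],"turn": [0,0,0],"claw": 0},
    {"dp": [0,0,0],"turn": [0,0,0],"claw": 0},
  ],
)

```text
t: 17.0
ee_pos: [560.5, -271.2, 325.0]
orientation: [-1.568, -0.041, 0.042]
ft_force: [0.0, 0.4, 3.0]
width: 15.5
```

```bash
python3 - <<'E'
from lev import *
o=ctrl.get_obs();plan(grip(0)-[0,0,19])
g=o['ee_pos']-[0,0,19]*0+19*np.array([0,0,1])
print(g,grip(0))
for t in np.arange(.1,1.3,.1): print('%.1f'%t,(grip(t)-grip(0))/80)
E
```

```text
t 17.00 pos [ 560.4652 -271.2302  325.0477] q [-0.4708  0.325   1.5322  0.0021  1.2861 -0.5239] F [0.0112 0.424  3.0449] w 15.5
x [ 0.9986  0.0525 -0.0005] y [-0.0006  0.0026 -1.    ]
dp [-0.0035  0.0025 -0.0142]Traceback (most recent call last):
  File "<stdin>", line 3, in <module>
ValueError: operands could not be broadcast together with shapes (3,) (0,)
```

>>> jog_arm(
  steps=[
    {"dp": [-0.167,-0.01,-0.085],"turn": [0,0,0],"claw": 0},
    {"dp": [-0.324,-0.019,-0.186],"turn": [0,0,0],"claw": 0},
    {"dp": [-0.47,-0.028,-0.303],"turn": [0,0,0],"claw": 0},
    {"dp": [-0.605,-0.036,-0.434],"turn": [0,0,0],"claw": 0},
    {"dp": [-0.725,-0.043,-0.576],"turn": [0,0,0],"claw": 0},
    {"dp": [-0.83,-0.049,-0.731],"turn": [0,0,0],"claw": 0},
    {"dp": [-0.92,-0.055,-0.896],"turn": [0,0,0],"claw": 0},
    {"dp": [-0.92,-0.055,-0.896],"turn": [0,0,0],"claw": 0},
  ],
)

```text
t: 17.67
ee_pos: [486.9, -275.4, 251.8]
orientation: [-1.567, -0.042, 0.04]
ft_force: [5.5, 1.5, 1.3]
width: 15.7
```

```bash
cat > lq.py <<'E'
from lev import *
o=ctrl.get_obs();plan(grip(1.15)-[0,0,18])
Rm=R.from_rotvec(o['orientation']).as_matrix();g=o['ee_pos']-19*Rm[:,1]
w=(g[:2]-piv); l=w@xp; h=g[2]-207
print('radius',np.hypot(l,h),'theta',1.15-np.arctan2(h,-l),'lat',w@yp)
for t in (.8,.9,1.,1.1,1.15,1.17): print(t,(grip(t)+[0,0,1]-g)/80)
E
python3 lq.py
```

```text
t 17.67 pos [ 486.9061 -275.3771  251.8348] q [-0.5378  0.2938  1.75    0.0036  1.0985 -0.5914] F [5.4683 1.4728 1.3428] w 15.7
x [0.9987 0.0519 0.0012] y [ 0.0011  0.0031 -1.    ]
dp [-0.1911 -0.0114 -0.7979]
radius 149.06792124265752 theta 0.7074719733060025 lat -50.05199088164018
0.8 [-0.0774 -0.0039 -0.155 ]
0.9 [-0.1327 -0.0072 -0.3341]
1.0 [-0.1698 -0.0094 -0.5177]
1.1 [-0.1885 -0.0105 -0.7042]
1.15 [-0.1908 -0.0107 -0.7979]
1.17 [-0.1905 -0.0107 -0.8354]
```

>>> jog_arm(
  steps=[
    {"dp": [-0.077,-0.004,-0.155],"turn": [0,0,0],"claw": 0},
    {"dp": [-0.133,-0.007,-0.334],"turn": [0,0,0],"claw": 0},
    {"dp": [-0.17,-0.009,-0.518],"turn": [0,0,0],"claw": 0},
    {"dp": [-0.188,-0.01,-0.704],"turn": [0,0,0],"claw": 0},
    {"dp": [-0.191,-0.011,-0.8],"turn": [0,0,0],"claw": 0},
    {"dp": [-0.191,-0.011,-0.83],"turn": [0,0,0],"claw": 0},
    {"dp": [-0.191,-0.011,-0.84],"turn": [0,0,0],"claw": 0},
    {"dp": [-0.191,-0.011,-0.84],"turn": [0,0,0],"claw": 0},
  ],
)

```text
t: 18.33
ee_pos: [471.9, -276.3, 185.0]
orientation: [-1.567, -0.042, 0.039]
ft_force: [-0.9, 0.9, 6.0]
width: 15.5
```

```bash
python3 lq.py; python3 - <<'E'
from h import *
d=save('side','side11')
cv2.imwrite('pics/c11.png',cv2.resize(d['img'][280:420,320:480],(800,600)[:2] and (640,560))[:,:,::-1])
E
```

```text
t 18.33 pos [ 471.9148 -276.2717  185.0241] q [-0.5534  0.3582  1.8334  0.0043  0.9503 -0.6078] F [-0.908   0.9234  5.969 ] w 15.5
x [0.9987 0.0519 0.0017] y [ 0.0016  0.0031 -1.    ]
dp [-0.0037 -0.0002  0.0372]
radius 149.76552700155477 theta 1.16987257062782 lat -50.055410034871684
0.8 [0.1101 0.0072 0.6801]
0.9 [0.0549 0.004  0.5011]
1.0 [0.0177 0.0017 0.3174]
1.1 [-0.001   0.0006  0.1309]
1.15 [-0.0033  0.0005  0.0372]
1.17 [-0.003   0.0005 -0.0003]
```

View pics/c11.png

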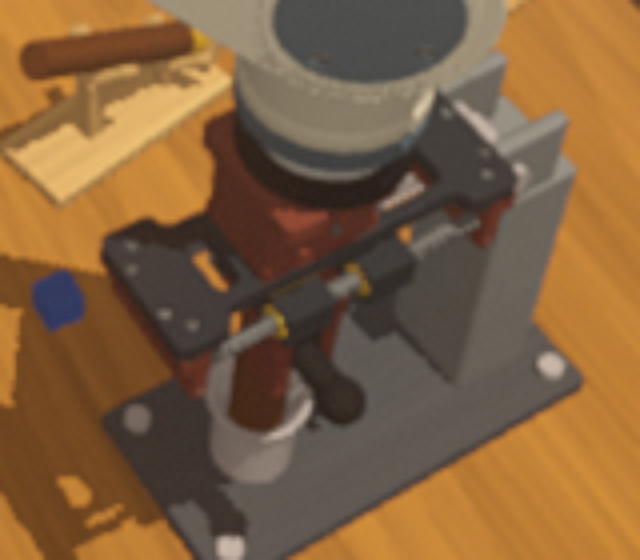

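The force is only 6 N, so the stop isn't proven. I'll press a few mm further in small steps and watch the force.

>>> jog_arm(
  steps=[
    {"dp": [0,0,-0.03],"turn": [0,0,0],"claw": 0},
    {"dp": [0,0,-0.03],"turn": [0,0,0],"claw": 0},
    {"dp": [0,0,-0.03],"turn": [0,0,0],"claw": 0},
  ],
)

```text
t: 18.63
ee_pos: [471.9, -276.3, 183.1]
orientation: [-1.567, -0.042, 0.039]
ft_force: [-2.6, 0.5, 6.9]
width: 15.0
```

```bash
python3 lq.py | head -6;  python3 -c "
from h import *
print(ctrl.get_obs()['moment'], ctrl.get_obs()['joint_torque'])"
```

```text
t 18.63 pos [ 471.9078 -276.2791  183.1445] q [-0.5534  0.3607  1.8348  0.0043  0.9462 -0.6079] F [-2.641   0.4533  6.8909] w 15.0
x [0.9986 0.052  0.0019] y [ 0.0017  0.003  -1.    ]
dp [-0.0036 -0.0002  0.0607]
radius 149.8245153225744 theta 1.1824140499863878 lat -50.06037313708354
0.8 [0.1103 0.0073 0.7036]
0.9 [0.055  0.004  0.5246]
[0.0881 0.263  0.127 ] [  0.1033 -43.6547 -23.251    0.1143  -0.5658   0.0956]
```

```bash
python3 - <<'E'
from lev import *
s=save('side','side12');d=save('top','top12')
for nm,D in (('side',s),('top',d)):
    Q=cloud(D)
    m=np.all((Q>(440,-330,185))&(Q<(505,-288,230)),-1);X=Q[m]
    print(nm,len(X))
    if len(X)>5:
        print(np.percentile(X,[2,50,98],axis=0))
        if len(X)>20:
            r=least_squares(lambda p:np.linalg.norm(X[(X[:,1]<-298)]-p,axis=1)-11,[472,-308,206],loss='soft_l1'); print('ball',r.x,np.std(r.fun))
print('expect ball at stop',grip(1.15)-np.r_[35*yp,0], 'th 1.1',grip(1.1)[2])
cv2.imwrite('pics/c12.png',np.hstack([cv2.resize(s['img'][290:410,340:460],(400,400)),cv2.resize(d['img'][140:290,400:550],(400,400))])[:,:,::-1])
E
```

```text
side 236
[[ 457.2034 -324.5839  193.0714]
 [ 470.9522 -307.4357  213.1843]
 [ 483.0601 -288.2612  223.5157]]
ball [ 475.3744 -312.777   207.4829] 1.783625745081649
top 0
expect ball at stop [ 473.6938 -311.2296  206.    ] th 1.1 213.49687539060173
```

View pics/c12.png

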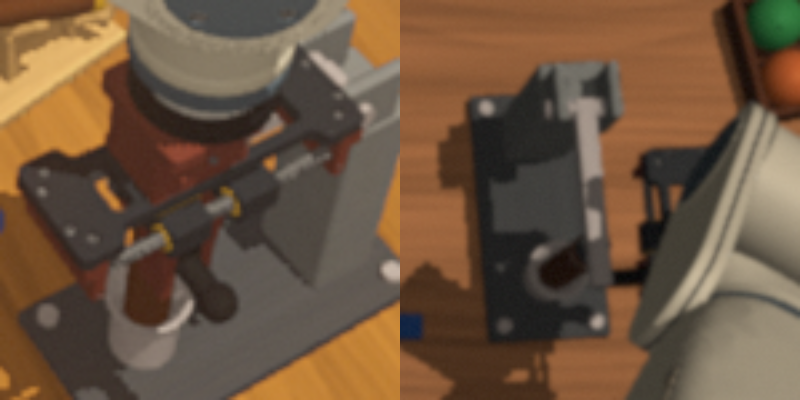

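```bash
python3 - <<'E'
from lev import *
def ball(fn,c):
    Q=cloud(ld(fn));m=np.all(np.abs(Q-c)<16,-1)&(Q[...,1]<c[1]+8);X=Q[m]
    r=least_squares(lambda p:np.linalg.norm(X-p,axis=1)-11,c,loss='soft_l1');return r.x,len(X),np.std(r.fun)
e0=grip(0)-np.r_[35*yp,0];e1=grip(1.15)-np.r_[35*yp,0]
for fn in ('side0','side5','side9','side10'): b=ball(fn,e0);print(fn,b,b[0]-e0)
for fn in ('side11','side12'): b=ball(fn,e1);print(fn,b,b[0]-e1)
E
```

```text
side0 (array([ 564.0594, -308.4989,  343.804 ]), 158, np.float64(1.0312338401860548)) [ 1.7949 -2.5314  0.8894]
side5 (array([ 564.1248, -308.4279,  343.6525]), 157, np.float64(0.9947414428440567)) [ 1.8602 -2.4603  0.7379]
side9 (array([ 564.3037, -308.2453,  343.7813]), 156, np.float64(1.146795118961172)) [ 2.0391 -2.2778  0.8667]
side10 (array([ 564.1157, -308.2961,  343.6772]), 155, np.float64(1.1165373388228943)) [ 1.8511 -2.3286  0.7627]
side11 (array([ 475.4591, -313.7979,  209.1024]), 135, np.float64(1.1271142326876986)) [ 1.7653 -2.5683  3.1024]
side12 (array([ 475.5935, -313.6635,  207.154 ]), 136, np.float64(1.1595610713660056)) [ 1.8997 -2.4339  1.154 ]
```

Ball fits repeat to about 0.1 mm. The handle was 2.3 mm above the stop on the first press and is now only ~0.3 mm above nominal. Pressing slightly more to seat it on the stop.

>>> jog_arm(
  steps=[
    {"dp": [0,0,-0.03],"turn": [0,0,0],"claw": 0},
    {"dp": [0,0,-0.05],"turn": [0,0,0],"claw": 0},
    {"dp": [0,0,-0.05],"turn": [0,0,0],"claw": 0},
    {"dp": [0,0,-0.05],"turn": [0,0,0],"claw": 0},
  ],
)

```text
t: 19.07
ee_pos: [472.0, -276.4, 181.7]
orientation: [-1.568, -0.043, 0.039]
ft_force: [-7.4, 4.7, 25.5]
width: 15.4
```

```bash
cat > bl.py <<'E'
from lev import *
import sys
def ball(fn,c):
    Q=cloud(ld(fn));m=np.all(np.abs(Q-c)<16,-1)&(Q[...,1]<c[1]+8);X=Q[m]
    r=least_squares(lambda p:np.linalg.norm(X-p,axis=1)-11,c,loss='soft_l1');return r.x,len(X),np.std(r.fun)
e1=grip(float(sys.argv[2]))-np.r_[35*yp,0]
save('side',sys.argv[1]);b=ball(sys.argv[1],e1);print(b,b[0]-e1-[1.87,-2.4,.82]);print(ctrl.get_obs()['ft_force'],ctrl.get_obs()['moment'],ctrl.get_obs()['ee_pos'])
E
python3 bl.py side13 1.15
```

```text
(array([ 475.7002, -313.5612,  206.1721]), 138, np.float64(1.0831265387330409)) [ 0.1363  0.0684 -0.6479]
[-8.0116  5.5322 25.579 ] [0.6442 1.4066 0.1054] [ 471.945  -276.346   181.6921]
```

The force rose to 25 N with the ball at stop height, so the lever is at its stop. Now following it back up.

>>> jog_arm(
  steps=[
    {"dp": [0.003,0,0.11],"turn": [0,0,0],"claw": 0},
    {"dp": [0.021,0.001,0.3],"turn": [0,0,0],"claw": 0},
    {"dp": [0.058,0.003,0.48],"turn": [0,0,0],"claw": 0},
    {"dp": [0.113,0.007,0.66],"turn": [0,0,0],"claw": 0},
    {"dp": [0.186,0.011,0.83],"turn": [0,0,0],"claw": 0},
    {"dp": [0.186,0.011,0.83],"turn": [0,0,0],"claw": 0},
  ],
)

```text
t: 19.62
ee_pos: [490.3, -275.4, 250.7]
orientation: [-1.569, -0.048, 0.034]
ft_force: [6.5, 1.8, -1.6]
width: 15.1
```

```bash
python3 bl.py side14 0.7;python3 lq.py | head -4; python3 - <<'E'
from lev import *
o=ctrl.get_obs()
for t in (.7,.5,.3,.15,0): print(t,(grip(t)-grip(.7))/80)
E
```

```text
(array([ 493.7352, -312.5662,  278.4824]), 114, np.float64(1.073578524337642)) [3.2647 0.1777 6.4176]
[ 7.5576  1.5086 -0.6049] [ 0.1397 -1.1178  0.0778] [ 489.677  -275.4161  249.6833]
t 19.67 pos [ 489.677  -275.4161  249.6833] q [-0.5365  0.2968  1.7513  0.0061  1.0875 -0.5919] F [ 7.5576  1.5086 -0.6049] w 15.2
x [0.9986 0.0526 0.008 ] y [ 0.0079  0.0015 -1.    ]
dp [-0.2257 -0.0109 -0.771 ]
radius 145.7672022056665 theta 0.7130715002852115 lat -50.21761137116849
0.7 [0. 0. 0.]
0.5 [0.1953 0.0116 0.3192]
0.3 [0.4501 0.0267 0.5931]
0.15 [0.6741 0.04   0.7622]
0 [0.9208 0.0547 0.8959]
```

>>> jog_arm(
  steps=[
    {"dp": [0.07,0.004,0.12],"turn": [0,0,0],"claw": 0},
    {"dp": [0.152,0.009,0.236],"turn": [0,0,0],"claw": 0},
    {"dp": [0.25,0.015,0.35],"turn": [0,0,0],"claw": 0},
    {"dp": [0.339,0.02,0.446],"turn": [0,0,0],"claw": 0},
    {"dp": [0.45,0.027,0.54],"turn": [0,0,0],"claw": 0},
    {"dp": [0.555,0.033,0.626],"turn": [0,0,0],"claw": 0},
    {"dp": [0.712,0.042,0.73],"turn": [0,0,0],"claw": 0},
    {"dp": [0.84,0.05,0.8],"turn": [0,0,0],"claw": 0},
    {"dp": [0.84,0.05,0.8],"turn": [0,0,0],"claw": 0},
    {"dp": [0.84,0.05,0.8],"turn": [0,0,0],"claw": 0},
  ],
)

```text
t: 20.5
ee_pos: [558.2, -271.9, 316.4]
orientation: [-1.571, -0.05, 0.033]
ft_force: [-4.3, -0.5, 10.2]
width: 15.5
```

```bash
python3 bl.py side15 0.02;python3 lq.py | head -4
```

```text
(array([ 561.6121, -308.7072,  342.6551]), 155, np.float64(1.1115876481765326)) [ 0.1986 -0.178   0.1733]
[-3.1586 -0.6972 10.4221] [-0.2214  0.6105  0.1467] [ 557.9992 -271.9362  316.2941]
t 20.55 pos [ 557.9992 -271.9362  316.2941] q [-0.4749  0.3232  1.5546  0.0049  1.2544 -0.5292] F [-3.1586 -0.6972 10.4221] w 15.0
x [0.9986 0.0527 0.0105] y [ 0.0105 -0.0002 -0.9999]
dp [-1.0798 -0.0544 -1.6037]
radius 143.24194627445533 theta 0.040134485700314526 lat -50.76003456362671
```

The lever is at about 0.02 rad. Opening so that it finishes on its own, then lifting clear.

>>> jog_arm(
  steps=[
    {"dp": [0,0,0],"turn": [0,0,0],"claw": 0.3},
    {"dp": [0,0,0],"turn": [0,0,0],"claw": 0.5},
    {"dp": [0,0,0],"turn": [0,0,0],"claw": 0.7},
    {"dp": [0,0,0],"turn": [0,0,0],"claw": 0.7},
    {"dp": [0,0,0],"turn": [0,0,0],"claw": 0.7},
    {"dp": [0,0,0],"turn": [0,0,0],"claw": 0.7},
    {"dp": [0,0,0],"turn": [0,0,0],"claw": 0.7},
    {"dp": [0,0,0],"turn": [0,0,0],"claw": 0.7},
    {"dp": [0,0,0],"turn": [0,0,0],"claw": 0.7},
    {"dp": [0,0,0],"turn": [0,0,0],"claw": 0.7},
  ],
)

```text
t: 21.38
ee_pos: [558.0, -271.9, 316.2]
orientation: [-1.571, -0.049, 0.033]
ft_force: [-0.5, -0.5, 0.6]
width: 61.5
```

>>> jog_arm(
  steps=[
    {"dp": [0,0,0.3],"turn": [0,0,0],"claw": 0.7},
    {"dp": [0,0,0.7],"turn": [0,0,0],"claw": 0.7},
    {"dp": [0,0,1],"turn": [0,0,0],"claw": 0.7},
    {"dp": [0,0,1],"turn": [0,0,0],"claw": 0.7},
    {"dp": [0,0,1],"turn": [0,0,0],"claw": 0.7},
  ],
)

```text
t: 21.8
ee_pos: [558.5, -272.2, 397.8]
orientation: [-1.572, -0.052, 0.031]
ft_force: [0.0, 0.8, -0.5]
width: 61.8
```

>>> jog_arm(
  steps=[
    {"dp": [-0.5,0,0.6],"turn": [0,0,0],"claw": 0.7},
    {"dp": [-1,0,0.6],"turn": [0,0,0],"claw": 0.7},
    {"dp": [-1,0,0.6],"turn": [0,0,0],"claw": 0.7},
    {"dp": [-1,0,0.6],"turn": [0,0,0],"claw": 0.7},
  ],
)

```text
t: 22.13
ee_pos: [476.2, -272.2, 446.3]
orientation: [-1.573, -0.051, 0.03]
ft_force: [-0.2, -1.0, 0.4]
width: 61.3
```

```bash
python3 bl.py side16 0.0; python3 - <<'E'
from lev import *
d=save('wrist','wrist16');t=save('top','top16');s=ld('side16')
cv2.imwrite('pics/c16.png',np.hstack([cv2.resize(s['img'][280:430,330:480],(400,400)),cv2.resize(d['img'],(400,400))])[:,:,::-1])
Q=cloud(s);m=np.all((Q>(470,-255,100))&(Q<(530,-195,215)),-1);X=Q[m]
print(len(X),'top z',np.percentile(X[:,2],[98,99.5]),X[:,2].max())
Y=X[X[:,2]<170]
r=least_squares(lambda p:np.hypot(Y[:,0]-p[0]-p[2]*(Y[:,2]-100),Y[:,1]-p[1]-p[3]*(Y[:,2]-100))-15,[498,-224,0,0],loss='soft_l1');print('cyl',r.x)
# before pressing
s=ld('side10');Q=cloud(s);m=np.all((Q>(470,-255,100))&(Q<(530,-195,215)),-1);X=Q[m];print('before',np.percentile(X[:,2],[98,99.5]),X[:,2].max())
E
```

```text
(array([ 564.1724, -308.5022,  343.7477]), 156, np.float64(1.0484129769251056)) [ 0.0379 -0.1347  0.0132]
[ 0.1213 -0.3901  0.4151] [-0.0353  0.0598  0.0056] [ 477.518  -272.1923  445.384 ]
490 top z [187.9524 188.7742] 190.46952384138092
cyl [ 499.968  -225.4181   -0.0035    0.0014]
before [196.1409 197.1284] 199.6964129049237
```

View pics/c16.png

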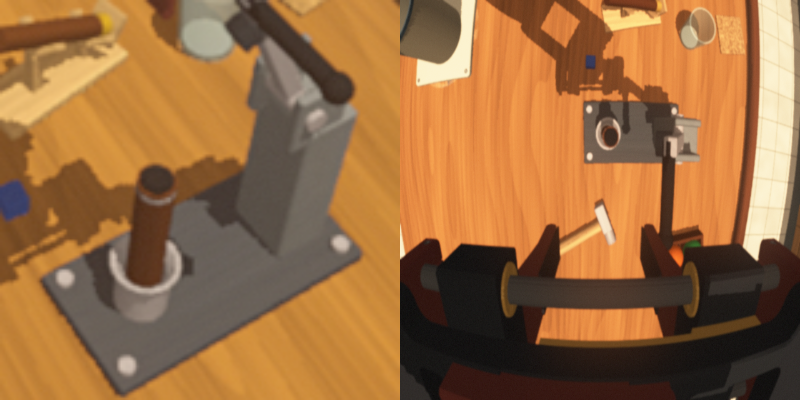

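The bumper top dropped by 8.2 mm (196.1 → 188.0), so the bumper is home. The lever ball is back at its rest pose within 0.1 mm, and the extension is upright and free. Handing in.

```bash
python3 - <<'E'
from h import *
a=ld('top0');b=ld('top16')
for n,(u,v) in dict(slim=(362,220),glass=(372,158),bottle=(317,150)).items():
    A=a['img'][v-22:v+22,u-18:u+18].astype(int);B=b['img'][v-22:v+22,u-18:u+18].astype(int);print(n,np.abs(A-B).mean())
print(ctrl.get_obs()['t'],ctrl.get_obs()['ft_force']); print(ctrl.close_job())
E
```

```text
slim 3.1001683501683504
glass 3.2373737373737375
bottle 3.0336700336700337
22.2833 [-0.1965  0.0953  0.2908]
the job is handed in; nothing more can be done
None
```

The job is done and handed in at 22.3 s. The thicker extension stands brass end down in the press cup with its bumper pushed home, and the lever is back up at rest.

- **Extension:** it stands free, tilted by less than 0.3°. The robot is clear and touching nothing.
- **Bumper:** its top dropped about 8.2 mm, so it is home.
- **Lever:** the handle's ball end was within about 0.7 mm of its stop height under 25 N. After release it came back to within about 0.15 mm of its rest position.
- **Bystanders:** the slim extension, glass and bottle look the same as at the start in the top camera; the small picture differences look like noise.

Three things did not go to plan:

- **First grasp missed:** I lifted before the fingers had finished closing. The extension had not moved, and the second grasp held.
- **Handle slipped in the grip:** the first press stopped about 2.3 mm short of the stop even though the arm's reading said it was there. The ball measurement and the low force showed it, and two further short presses reached the stop.
- **Grasp angle changed:** the first grasp angle ran close to a joint limit, so I switched to a steeper one before gripping.

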